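# Level and load the bundle press

## Robot

A 7-joint arm with a two-finger parallel gripper is mounted at the origin on a cart in front of the work surface, level with it; the furniture and walls round the work are solid. World frame = base frame: x ahead of the robot, y to its left, z up, the work surface at z = 0. Lengths are in m, angles in rad, forces in N, time in s.
With the tool pointing down it reaches from about 0.4 to 0.85 m from the base axis. Payload 4.5 kg.
Tool frame: the origin (TCP) lies between the finger pads; the fingertips stand 11 mm ahead of it and the grasp point (between the pads) lies 8 mm behind it; x points along the fingers, z is the direction in which the jaws open and shut, and the axes are right-handed (so a half turn about x gives the same grasp; the last joint's range is limited). The gripper opens to 88 mm and grips with 3 to 60 N. Pads are 18 mm wide; open, the fingers measure 123 mm over their backs; the gripper's body (75 mm by 187 mm) begins 45 mm behind the grasp point.
Start: joints at [-1.239, 0.689, -0.195, 1.565, 0.157, 0.902, -0.215], TCP at [0.183, 0.598, 0.25] pointing down, gripper open.
Joint ranges: [-3.01, 3.01], [-0.46, 2.08], [-1.47, 1.51], [0.13, 2.56], [-1, 4.14], [0.04, 2.09], [-2.66, 2.66]. Speed limits (rad/s): [2.57, 2.57, 3.14, 3.14, 3.14, 3.14, 3.14].

## Interface

Orientations are given as a unit quaternion [x, y, z, w].
In Python, from cell import get_obs, capture, sign_off gives the robot as it stands.
- The arm moves only by the shell command python3 -m pendant 'ROWS' [FORCE]. ROWS is JSON, a list of rows, each an object of numbers: "x", "y", "z": the shift along the world's x, y, z in m; "rx", "ry", "rz": the turn, a rotation vector about the world's x, y, z in rad; "gripper": the gripper's target within -1 to 1 (shut at 1, half-way at 0, fully open at -1). In form: [{"x": .., "y": .., "z": .., "rx": .., "ry": .., "rz": .., "gripper": ..}, ...]. A call has 1 to 20 rows; each row is the pose to reach, as a shift and turn from the pose measured when the call began; what a row does not reach only later rows make up. A row lasts 1/8 s, in which the tool goes at most 62.5 mm and 10.7 degrees, less where a joint would pass 70% of its speed; a pose out of reach is approached as far as the arm can. A call with a gripper value outside its range is refused whole. The fingers move at their own pace and stop on an object; FORCE is the grip in N (left out, the last holds). Time passes only in rows, so rows that repeat a pose let the fingers close. It gives the time, the measured TCP pose, the force and the opening at its end, in the units of the state.
- get_obs(): the state, without advancing time (a new reading comes with each control period).
- capture(name): name is "scene" or "top" or "wrist"; returns a dict with "pixels" (384x512x3 uint8, red, green, blue), "z_map" (384x512 float32, m along the optical axis (not along the pixel's ray), 0 where there is no reading), "vertical_fov" (degrees; the focal length in pixels is half the picture's height over the tangent of half this angle, whatever the lens; pixels are square), "cx", "cy" (the principal point, pixels), "rvec" (rotation vector, rad) and "tvec" (3), from world to camera coordinates, as OpenCV has them. Camera axes: x right, y down, z forward; pixel columns grow to the right and rows downward; lengths in m; the calibration is good to about 2 mm. The wrist camera is an equidistant fisheye: a pixel r from the principal point sees the ray r / f radians off the axis. A picture is of the moment at which its call begins.
- sign_off(): hands the job in, once; it reports no verdict.
The state is a dict: "clock": time; "qpos": joint angles; "joint_vel": joint speeds; "tau": joint torques, N m; "tool_pos": TCP position; "tool_rot": TCP orientation; "force": force on the tool from outside, world axes, zero at the start; "wrist_torque": the same for the moment, N m; "finger_gap": opening from 0.0 (shut) to 1.0 (fully open).
Only numpy, scipy, OpenCV 4.12 (cv2) and the standard library are available. Lean on these libraries where they do the work, as an engineer would, in place of code of your own. Each camera call takes 0.05 s, during which the arm holds its last target.

## Task

Push the wooden wedge under the low right-hand edge of the press bed until the ball of its level stands still between the two black bands, and leave the wedge there. Then lay every bundle lengthwise in a bay of the press, one to a bay, flat on the bay's floor, and close the hinged upper half fully down without letting it slam. Stand the iron weight upright on the middle of the closed lid; at the end the level must still read centred. Leave the pot, spool and stamp alone.

Things in the scene. Friction and masses are not known exactly. Their poses are not given: they have to be found in the camera images.
- level_ball (a joint): Ball level on the bed's front ledge: distance in m of a 15 mm steel ball from the middle of its left-right gutter; 0 centred, positive to the bed's left. The ball goes to the low side: about -0.033 at the start (right edge down). 0.73 m per rad of tilt, i.e. 2.7 mm per mm the right edge is raised; settles in about 1 s. It is between the bands within +-0.006.
- level_mid (a point): Middle of the level's pale wooden gutter (124 mm long, under the ball), 93 mm in front of the bays' middle. The inner faces of two black bands across the gutter are 13 mm either side of this point.
- ball (a point): Centre of the level's steel ball (15 mm).
- gap (a point): Lowest point of the steel strip under the bed's right edge, mid-lane: the wedge goes under it. Axes: x to the bed's back, y to its left (the way to push), z up. The bed (200 x 276 x 12 mm) pivots 268 mm left of the strip, on a fixed stand. The strip is 8 to 14 mm over the table at the start and must rise 12 mm. The table is clear 35 mm either side of the lane and 200 mm inward.
- wedge_grip (a point): Loose hardwood wedge, 160 x 40 mm, 200 g, flat underneath: centre of its grip block (35 long x 40 wide x 42 mm high). Axes: x to the thin tip, z up. The tip is 142 mm ahead of this point, 4 mm high; the top rises evenly from there (1 mm per 5.2 mm) to 29 mm at 16 mm ahead of the point. It stays put under the bed's load (7 to 11 N).
- bay_0 (a point): Middle of the floor of the leftmost bay of the press. Axes as the bed: x along the bay to the back, y left, z up. Each bay is 120 mm long (x) and 52 mm wide, between ribs and walls 6 mm high; the bays are 64 mm from middle to middle.
- bay_1 (a point): Middle of the floor of the second bay from the left, as bay_0.
- bay_2 (a point): Middle of the floor of the third bay from the left, as bay_0.
- bay_3 (a point): Middle of the floor of the rightmost bay, as bay_0.
- press_lid (a joint): Opening of the hinged upper half (shallow wooden shell, 143 mm from hinge to front edge, 262 mm wide, 24 mm thick, 300 g), rad: 0 = closed, rim on rim with the lower half; 1.6 to 1.8 at the start, leaning back. Stiff hinge: it stays at any angle; 2 to 4 N at the front edge moves it.
- hinge_line (a point): Middle of the lid's hinge line, at the back of the bed (axes as the bed: x back, y left, z up). At opening a the lid's underside runs from this line by 143 mm along (-cos a, 0, sin a), and its outer face lies 24 mm from the underside along (sin a, 0, cos a).
- weight_knob (a point): Centre of the knob (31 mm wide, 20 mm high) on top of the loose iron press weight: a round disc 80 mm wide, 84 mm high in all, 700 g. The knob's centre is 68 mm over the underside. z up.
- lid_mid (a point): Middle of the lid's flat outer face (its top when closed). Axes as lid_edge: z out of the face.
- lid_edge (a point): Middle of the lid's outer face at its free (front) edge, marked by a small brass plate; when the lid is open this is its top edge, on the side away from the robot. Axes of the lid: x to the hinge, z out of the outer face.
- bundle_a_mid (a point): Centre of a tied flat bundle of cheroots, about 35 wide x 107 long x 20 mm high (solid to the grip: 32 x 100 x 19), 55 g, lying flat. Axes: y along its length, x across it, z up. Two to four bundles are there.
- bundle_b_mid (a point): Centre of a tied flat bundle of cheroots, about 35 wide x 107 long x 20 mm high (solid to the grip: 32 x 100 x 19), 55 g, lying flat. Axes: y along its length, x across it, z up. Two to four bundles are there.
- bundle_c_mid (a point): Centre of a tied flat bundle of cheroots, about 35 wide x 107 long x 20 mm high (solid to the grip: 32 x 100 x 19), 55 g, lying flat. Axes: y along its length, x across it, z up. Two to four bundles are there.
- bundle_d_mid (a point): Centre of a tied flat bundle of cheroots, about 35 wide x 107 long x 20 mm high (solid to the grip: 32 x 100 x 19), 55 g, lying flat. Axes: y along its length, x across it, z up. Two to four bundles are there.
- pot_mid (a point): Small round pot, 65 mm wide, 44 mm high, centre half-way up: a bystander.
- spool_mid (a point): Spool of tying thread, 40 mm wide, 48 mm high, centre half-way up: a bystander.
- stamp_mid (a point): Wooden hand stamp with a turned knob, 36 x 47 x 52 mm, centre half-way up: a bystander.
Mind the look-alikes: they are no part of the job. Leave any blue look-alike of the part that bears bundle_c_mid alone. What is shaped like the part that bears weight_knob but pink is not meant.

How it is judged:
By the outcome, as a careful person would: the job done as asked, in the order asked, and still so for the second after the job is handed in, with the robot touching nothing.
Of bundle_a, bundle_b, bundle_c, bundle_d only 2 to 4 are there at a start; the rules pass over those that are not, and their reading is None.
At some moment in a run one of bundle_a, bundle_b, bundle_c, bundle_d may be knocked a few centimetres aside while the robot is not near it.
Once in a run the grip may slacken for a moment while it holds something.
It also fails if it takes over 210 s, if anything falls off the work surface, if the arm or the gripper's body presses on something with over 40 N, if the wrist force passes 120 N, or if a joint passes its speed limit or range.

## Working session

There is one attempt and no reset: what is moved stays moved. The work goes in short steps, Python scripts to look and compute and a shell command to move; the robot and the scene stay as the last step left them, time stands still between calls to the robot, and variables do not carry over. Pictures are saved under pics/ and viewed, and the job is handed in when it is done.

```bash
ls; mkdir -p pics; cat > h.py <<'E'
import numpy as np, cv2
from cell import get_obs, capture
from scipy.spatial.transform import Rotation as R
def snap(n,fn):
    c=capture(n); cv2.imwrite('pics/'+fn+'.png',c['pixels'][:,:,::-1]); 
    np.savez('pics/'+fn+'.npz',**c); return c
def load(fn): 
    d=np.load('pics/'+fn+'.npz'); return {k:d[k] for k in d.files}
def cloud(c,fish=False):
    h,w=c['z_map'].shape; f=h/2/np.tan(np.radians(float(c['vertical_fov']))/2)
    u,v=np.meshgrid(np.arange(w),np.arange(h)); x=(u-float(c['cx'])); y=(v-float(c['cy']))
    z=c['z_map']
    if fish:
        r=np.hypot(x,y); th=r/f; s=np.where(r>0,np.tan(th)/np.maximum(r,1e-9),1/f); X=x*s*z;Y=y*s*z
    else: X=x/f*z;Y=y/f*z
    P=np.stack([X,Y,z],-1); Rm=cv2.Rodrigues(np.array(c['rvec'],float))[0]
    return (P-np.array(c['tvec']).ravel())@Rm
def crop(fn,out,u0,v0,u1,v1,s):
    im=cv2.imread('pics/'+fn+'.png')[v0:v1,u0:u1]; cv2.imwrite('pics/'+out+'.png',cv2.resize(im,None,fx=s,fy=s,interpolation=cv2.INTER_CUBIC))
E
python3 - <<'E'
from h import *
print(get_obs())
for n in ['scene','top','wrist']:
    c=snap(n,n+'0'); print(n,c['vertical_fov'],c['cx'],c['cy'],c['rvec'],c['tvec'])
E
```

```text
pics
{'clock': 0.0, 'qpos': array([-1.23922508,  0.68998098, -0.19448979,  1.56634972,  0.15730409,
        0.90247431, -0.21509028]), 'joint_vel': array([ 1.76343453e-03, -3.66799797e-04, -1.02515109e-03, -4.61155429e-04,
        3.45907829e-04, -2.53809602e-07,  1.35087240e-04]), 'tau': array([-1.20778270e-03, -5.27558041e+01, -1.26741372e+00, -1.53429759e+01,
       -5.26600331e-02,  6.66684355e-03,  1.85396375e-04]), 'tool_pos': array([0.18324874, 0.59689518, 0.24890975]), 'tool_rot': array([-0.42074632,  0.56910504,  0.41989888,  0.56813458]), 'force': array([ 0.53043396,  0.09785698, -1.15868932]), 'wrist_torque': array([0.00207878, 0.01240491, 0.00269987]), 'finger_gap': 1.000998375987759}
scene 56.44073151117084 249.35967445254363 190.2988859635387 [ 2.16412992 -1.30282552  0.45261655] [-0.26455488  0.45979407  0.83230825]
top 55.91271715679118 256.9975045292306 188.63626613074356 [ 2.18908919 -2.19772537  0.09857578] [-0.00394806  0.59455975  1.19114228]
wrist 65.70646984690485 256.3538992031306 193.6706517696423 [-2.32601214 -1.71682785 -0.25503008] [-0.62457445 -0.03850411  0.38997946]
```

```bash
python3 - <<'E'
from h import *
crop('scene0','scene0b',0,0,512,384,1.56);crop('top0','top0b',0,0,512,384,1.56)
E
```

```text
(no output)
```

View pics/scene0b.png

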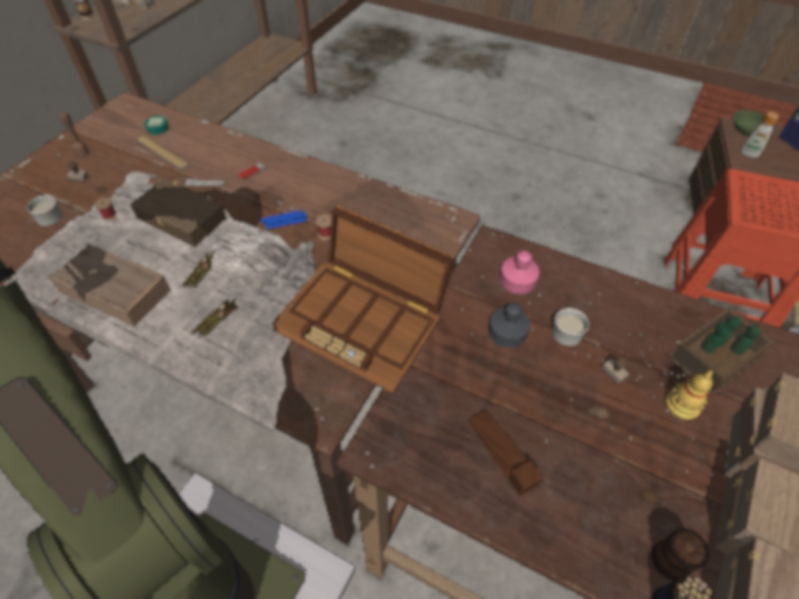

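View pics/top0b.png

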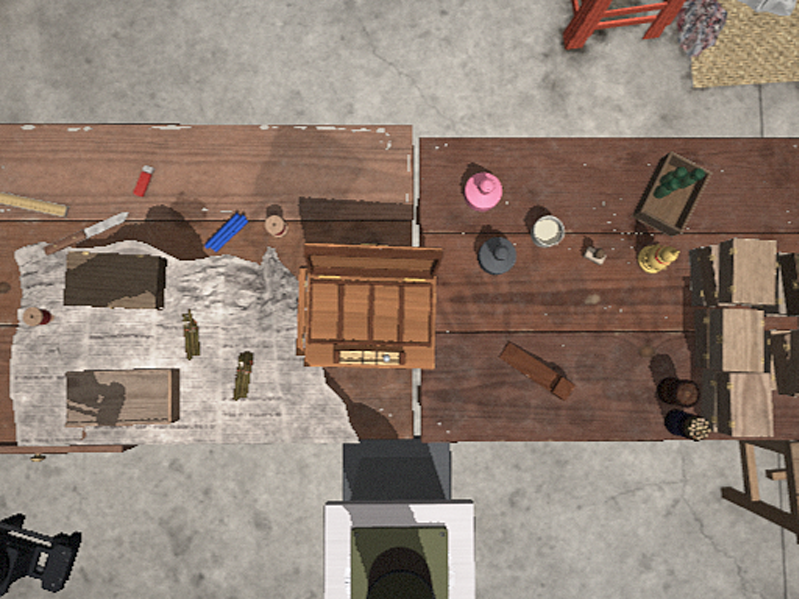

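The pictures show the press mid-table with its lid open (top view ~370,310). Two olive bundles are on the newspaper (190,335 and 243,375), and the blue look-alike is at (226,231). The dark weight is at (497,254), the pink one at (483,188), and the wedge at (537,370) with its tip to the upper left.

```bash
python3 - <<'E'
from h import *
c=load('top0');P=cloud(c)
s=1.5625
def at(u,v): 
    p=P[int(v/s),int(u/s)]; return np.round(p,3)
for n,u,v in [('newsp',280,420),('b1',190,335),('b2',243,375),('blue',226,231),('weight',497,246),('pink',488,182),('wedgeblk',562,385),('wtip',505,347),('spool',276,226),('pot',547,230),('stamp',595,254),('bay0',325,310),('bay1',355,312),('bay2',387,314),('bay3',417,316),('ball',386,356),('lidtop',370,247),('table',480,310),('boxL',120,385),('boxD',115,280),('tableleft',200,180)]: print(n,at(u,v))
crop('top0','topc',170,130,300,250,6)
crop('top0','topl',90,120,190,270,4)
crop('top0','topr',290,90,400,270,4)
E
```

```text
newsp [0.331 0.255 0.002]
b1 [0.512 0.445 0.02 ]
b2 [0.426 0.332 0.019]
blue [0.737 0.374 0.019]
weight [ 0.699 -0.211  0.036]
pink [ 0.825 -0.184  0.085]
wedgeblk [ 0.404 -0.339  0.043]
wtip [ 0.482 -0.23   0.003]
spool [0.741 0.26  0.05 ]
pot [ 0.734 -0.322  0.026]
stamp [ 0.681 -0.416  0.043]
bay0 [0.563 0.155 0.038]
bay1 [0.56  0.094 0.03 ]
bay2 [0.556 0.027 0.027]
bay3 [ 0.55  -0.036  0.023]
ball [0.468 0.027 0.045]
lidtop [0.675 0.058 0.17 ]
table [ 0.563 -0.177  0.001]
boxL [0.41  0.577 0.048]
boxD [0.626 0.593 0.048]
tableleft [ 0.853  0.437 -0.004]
```

View pics/topc.png

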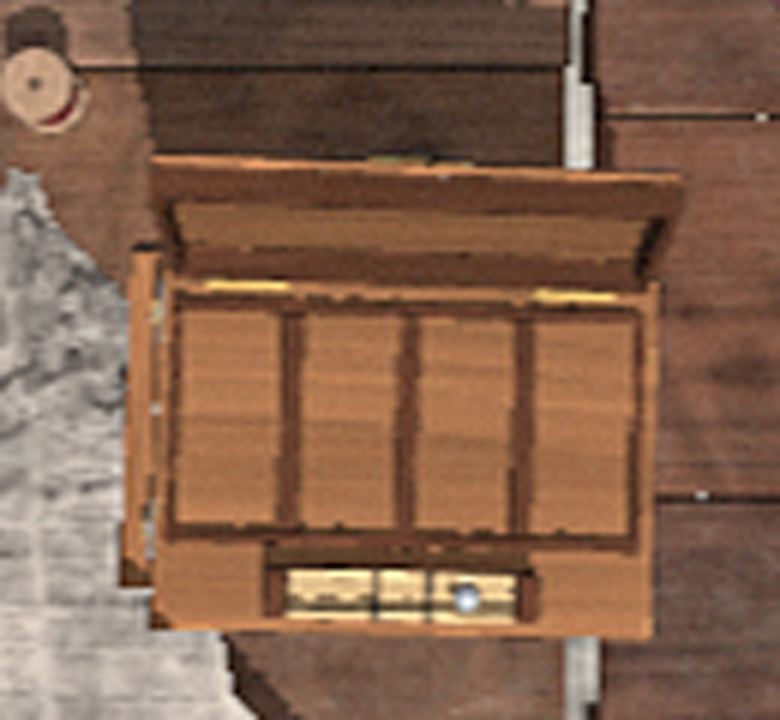

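View pics/topl.png

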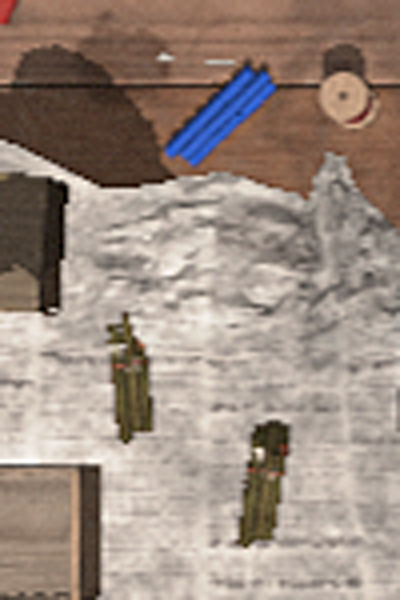

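View pics/topr.png

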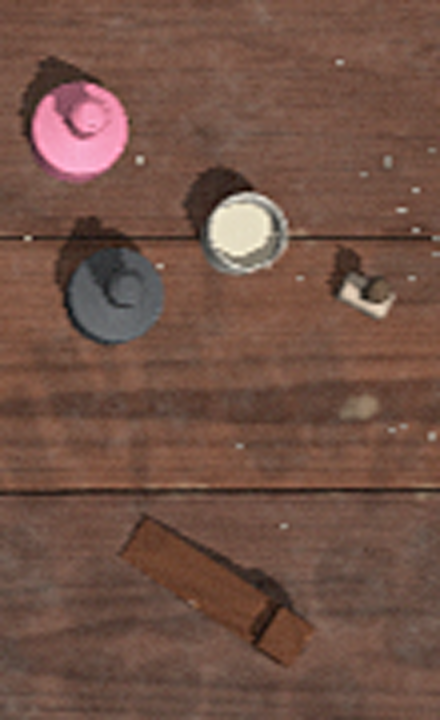

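```bash
python3 - <<'E'
from h import *
c=load('top0');P=cloud(c)
def q(u,v): 
    return P[int(130+v/6+.0),int(170+u/6)]
for n,u,v in [('bedFL',165,615),('bedFR',640,622),('hL',190,285),('bayL lt',185,320),('bayL lb',185,520),('bayR rt',630,330),('bayR rb',620,530),('gutL',290,592),('gutR',512,600),('ball',467,597),('lidTL',160,160),('lidTR',675,180)]: print(n,np.round(q(u,v),4))
# plane of bay floors
pts=[]
for (u0,u1) in [(190,270),(310,390),(425,500),(540,620)]:
    A=P[130+330//6:130+510//6,170+u0//6:170+u1//6].reshape(-1,3); print('floor',np.median(A,0)); pts.append(A)
A=np.vstack(pts); M=np.c_[A[:,:2],np.ones(len(A))]; k=np.linalg.lstsq(M,A[:,2],rcond=None)[0]; print('plane',k, np.std(M@k-A[:,2]))
# objects by region
def seg(x0,x1,y0,y1,z0,z1):
    m=(P[...,0]>x0)&(P[...,0]<x1)&(P[...,1]>y0)&(P[...,1]<y1)&(P[...,2]>z0)&(P[...,2]<z1); return P[m]
for n,b in dict(block=(.33,.52,-.40,-.2,.036,.06),wedge=(.33,.52,-.40,-.2,.003,.06),knob=(.62,.76,-.28,-.14,.07,.1),disc=(.62,.76,-.28,-.14,.01,.05),b1=(.44,.6,.41,.48,.010,.04),b2=(.36,.49,.29,.37,.010,.04),bl=(.68,.8,.32,.43,.012,.03)).items():
    A=seg(*b); 
    if len(A)<4: print(n,len(A)); continue
    r=cv2.minAreaRect((A[:,:2]*1000).astype(np.float32)); print(n,len(A),'rect',np.round(r[0],1),np.round(r[1],1),round(r[2],1),'z',np.percentile(A[:,2],[5,50,95]).round(4), A[:,:2].mean(0).round(4))
    v=np.linalg.svd(A[:,:2]-A[:,:2].mean(0),full_matrices=False)[2][0]; print('   axis deg from +x',np.degrees(np.arctan2(v[1],v[0])).round(1))
# lid plane
B=P[130+215//6:130+245//6,170+200//6:170+640//6].reshape(-1,3); print('lid inner',B.mean(0)); 
cc=B.mean(0); print(np.linalg.svd(B-cc)[2][2])
E
```

```text
bedFL [0.4517 0.1913 0.0341]
bedFR [ 0.4466 -0.0685  0.0253]
hL [0.6332 0.1797 0.0318]
bayL lt [0.6128 0.1824 0.0354]
bayL lb [0.504  0.1819 0.0341]
bayR rt [ 0.606  -0.0663  0.0286]
bayR rb [ 0.4962 -0.0591  0.0239]
gutL [0.4645 0.1224 0.0371]
gutR [0.4576 0.0012 0.0417]
ball [0.4614 0.0272 0.0529]
lidTL [0.6796 0.1746 0.1786]
lidTR [ 0.6688 -0.0781  0.1687]
floor [0.55667949 0.15759555 0.03364783]
floor [0.55661666 0.09043816 0.03017625]
floor [0.55636965 0.03056614 0.02757574]
floor [ 0.55787797 -0.03614102  0.0241874 ]
plane [-0.35413979 -0.00346228  0.23281423] 0.08370976611406808
block 134 rect [ 395.4 -343.8] [35.3 39.6] 53.9 z [0.0373 0.041  0.0446] [ 0.3961 -0.3432]
   axis deg from +x 148.2
wedge 796 rect [ 424.1 -301.4] [199.5 187.2] 89.1 z [0.0033 0.0157 0.0422] [ 0.4276 -0.2957]
   axis deg from +x -122.6
knob 76 rect [ 679.  -211.9] [27.4 29.8] 44.8 z [0.0727 0.0808 0.0861] [ 0.6777 -0.2102]
   axis deg from +x -75.5
disc 383 rect [ 678.3 -211.7] [77.9 78.3] 30.2 z [0.0244 0.0353 0.04  ] [ 0.6758 -0.2076]
   axis deg from +x 142.4
b1 436 rect [519.3 446.3] [ 65.8 160.2] 87.4 z [0.0105 0.016  0.0216] [0.5422 0.4423]
   axis deg from +x 178.0
b2 232 rect [424.  333.2] [ 31.4 103.9] 84.2 z [0.0105 0.0174 0.0229] [0.4255 0.3333]
   axis deg from +x 171.1
bl 193 rect [731.7 375.1] [ 30.  103.6] 47.0 z [0.0136 0.0184 0.0226] [0.7331 0.3743]
   axis deg from +x 133.8
lid inner [0.65750585 0.05169345 0.09782307]
[-0.99391046  0.00566132 -0.11004517]
```

```bash
cat >> h.py <<'E'
def ray(c,u,v,z,fish=False):
    h=c['z_map'].shape[0]; f=h/2/np.tan(np.radians(float(c['vertical_fov']))/2)
    x=u-float(c['cx']);y=v-float(c['cy'])
    if fish:
        r=np.hypot(x,y);t=r/f; d=np.array([x/r*np.sin(t),y/r*np.sin(t),np.cos(t)])
    else: d=np.array([x/f,y/f,1])
    Rm=cv2.Rodrigues(np.array(c['rvec'],float))[0]; o=-Rm.T@np.array(c['tvec']).ravel(); d=Rm.T@d
    return o+d*(z-o[2])/d[2]
def campos(c):
    Rm=cv2.Rodrigues(np.array(c['rvec'],float))[0]; return -Rm.T@np.array(c['tvec']).ravel(), Rm
E
python3 - <<'E'
from h import *
c=load('top0')
pl=lambda y:0.0258+0.0495*(y+0.0)  # floor height est
def q(u,v,dz=0):
    p=ray(c,170+(u-2.5)/6,130+(v-2.5)/6,.03)
    for _ in range(4): p=ray(c,170+(u-2.5)/6,130+(v-2.5)/6,pl(p[1])+dz)
    return p
for n,u,v,dz in [('bayLB',180,527,0),('bayRB',630,536,0),('bayLT',185,310,0),('bayRT',635,318,0),('bedLB',150,628,.0),('bedRB',653,637,0),('hingeL',205,290,.006),('hingeR',615,299,.006),('bedRT',657,285,.0),('gutL',265,610,.012),('gutR',533,617,.012),('rib12',405,310,0),('rib12b',402,535,0),('band1',376,590,.015),('band2',430,592,.015)]: print(n,np.round(q(u,v,dz),4))
for n in['top0','wrist0']:
  print(campos(load(n))[0])
w=load('wrist0');o,Rm=campos(w);ob=get_obs();Rt=R.from_quat(ob['tool_rot']).as_matrix()
print('cam in tool',Rt.T@(o-ob['tool_pos']),'\n cam axes in tool',(Rm@Rt).round(2)); print(Rt.round(3))
E
```

```text
bayLB [0.4994 0.1831 0.0349]
bayRB [ 0.4931 -0.0644  0.0226]
bayLT [0.6187 0.1812 0.0348]
bayRT [ 0.6146 -0.0682  0.0224]
bedLB [0.4445 0.1989 0.0356]
bedRB [ 0.4373 -0.0767  0.022 ]
hingeL [0.6292 0.1695 0.0402]
hingeR [ 0.6247 -0.0567  0.029 ]
bedRT [ 0.6332 -0.0807  0.0218]
gutL [0.4544 0.1355 0.0445]
gutR [ 0.4494 -0.01    0.0373]
rib12 [0.6189 0.0601 0.0288]
rib12b [0.4944 0.0618 0.0289]
band1 [0.4648 0.0754 0.0445]
band2 [0.4635 0.0461 0.0431]
[0.50754202 0.01568113 1.23064699]
[0.11051466 0.62009894 0.38330614]
cam in tool [-0.13421401  0.07631172  0.00049473] 
 cam axes in tool [[ 0.   -0.    1.  ]
 [-0.29 -0.96 -0.  ]
 [ 0.96 -0.29 -0.  ]]
[[-0.    -0.956  0.293]
 [-0.001  0.293  0.956]
 [-1.    -0.    -0.001]]
```

```bash
python3 - <<'E'
from h import *
crop('scene0','scc',170,120,300,260,6)
E
```

```text
(no output)
```

View pics/scc.png

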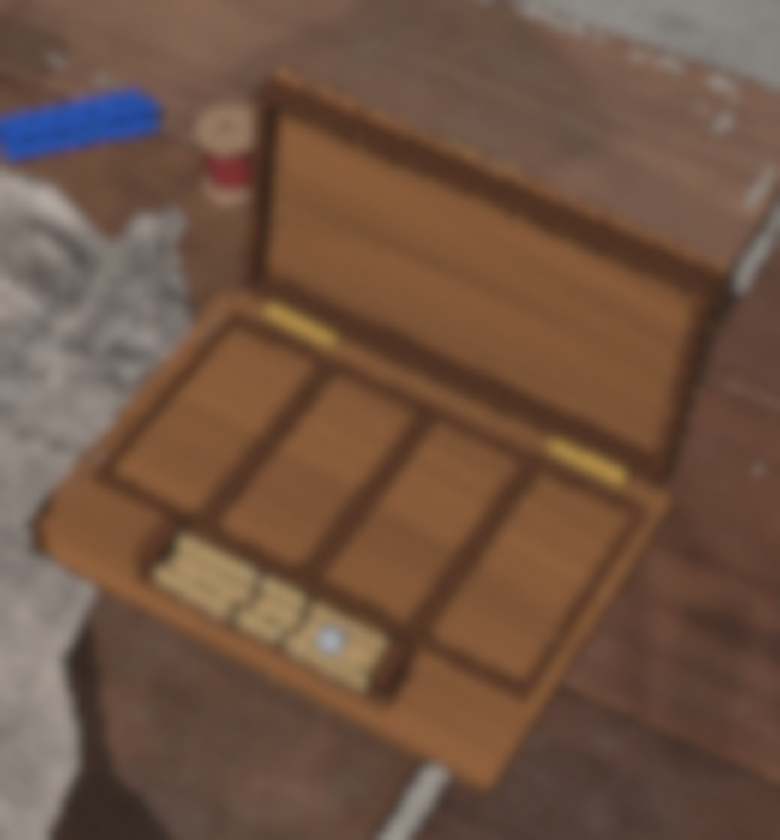

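```bash
python3 -m pendant '[{"x":0.05,"y":-0.04,"z":0.04,"rz":-0.1},{"x":0.1,"y":-0.08,"z":0.08,"rz":-0.25},{"x":0.15,"y":-0.12,"z":0.08,"rz":-0.4},{"x":0.2,"y":-0.16,"z":0.08,"rz":-0.55},{"x":0.24,"y":-0.2,"z":0.08,"rz":-0.7},{"x":0.27,"y":-0.25,"z":0.08,"rz":-0.85},{"x":0.28,"y":-0.31,"z":0.08,"rz":-1.0},{"x":0.29,"y":-0.37,"z":0.08,"rz":-1.15},{"x":0.3,"y":-0.43,"z":0.08,"rz":-1.3},{"x":0.3,"y":-0.49,"z":0.08,"rz":-1.4},{"x":0.3,"y":-0.55,"z":0.08,"rz":-1.5},{"x":0.3,"y":-0.61,"z":0.08,"rz":-1.6},{"x":0.29,"y":-0.67,"z":0.06,"rz":-1.7},{"x":0.28,"y":-0.73,"z":0.04,"rz":-1.8},{"x":0.26,"y":-0.78,"z":0.0,"rz":-1.9},{"x":0.24,"y":-0.83,"z":-0.03,"rz":-1.904},{"x":0.225,"y":-0.88,"z":-0.06,"rz":-1.904},{"x":0.213,"y":-0.93,"z":-0.1,"rz":-1.904},{"x":0.213,"y":-0.941,"z":-0.1,"rz":-1.904},{"x":0.213,"y":-0.941,"z":-0.1,"rz":-1.904}]'
python3 - <<'E'
from h import *
c=load('top0')
for n,u,v,z in [('tipL',148,515,.004),('tipR',118,550,.004),('blkL',313,632,.042),('blkR',285,665,.042)]:
    print(n,ray(c,290+(u-1.5)/4,90+(v-1.5)/4,z).round(4))
o=get_obs(); print(o['clock'],o['tool_pos'],o['qpos'].round(2),R.from_quat(o['tool_rot']).as_matrix().round(3))
snap('wrist','w1')
E
```

```text
tipL [ 0.4939 -0.2423  0.004 ]
tipR [ 0.4645 -0.2163  0.004 ]
blkL [ 0.3982 -0.3681  0.042 ]
blkR [ 0.3717 -0.3444  0.042 ]
0.15 [0.18328258 0.59706488 0.24909963] [-1.24  0.69 -0.19  1.57  0.16  0.9  -0.22] [[-0.    -0.956  0.293]
 [-0.001  0.293  0.956]
 [-1.    -0.    -0.001]]invalid input
```

View pics/w1.png

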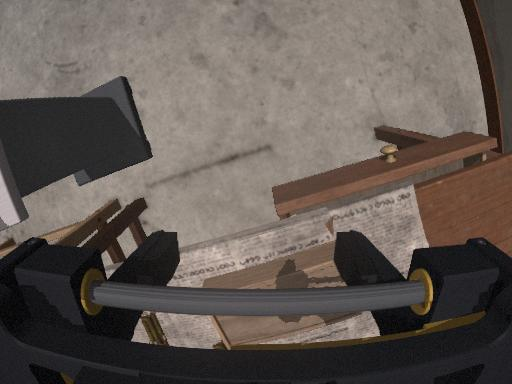

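```bash
python3 -m pendant '[{"x":0.05,"y":-0.04,"z":0.04,"rx":0,"ry":0,"rz":-0.1,"gripper":-1},{"x":0.1,"y":-0.08,"z":0.08,"rx":0,"ry":0,"rz":-0.25,"gripper":-1}]'
```

```text
clock: 0.45
tool_pos: [0.2666, 0.53, 0.3157]
tool_rot: [-0.346, 0.618, 0.345, 0.616]
force: [1.3, -0.2, 1.4]
finger_gap: 1.002
```

```bash
python3 -m pendant '[{"x":0.05,"y":-0.04,"z":0.01,"rx":0,"ry":0,"rz":-0.15,"gripper":-1},{"x":0.1,"y":-0.08,"z":0.01,"rx":0,"ry":0,"rz":-0.3,"gripper":-1},{"x":0.15,"y":-0.12,"z":0.01,"rx":0,"ry":0,"rz":-0.45,"gripper":-1},{"x":0.18,"y":-0.17,"z":0.01,"rx":0,"ry":0,"rz":-0.6,"gripper":-1},{"x":0.2,"y":-0.23,"z":0.01,"rx":0,"ry":0,"rz":-0.75,"gripper":-1},{"x":0.21,"y":-0.29,"z":0.01,"rx":0,"ry":0,"rz":-0.9,"gripper":-1},{"x":0.22,"y":-0.35,"z":0.01,"rx":0,"ry":0,"rz":-1.05,"gripper":-1},{"x":0.22,"y":-0.41,"z":0.01,"rx":0,"ry":0,"rz":-1.2,"gripper":-1},{"x":0.22,"y":-0.47,"z":0.01,"rx":0,"ry":0,"rz":-1.3,"gripper":-1},{"x":0.22,"y":-0.53,"z":0.0,"rx":0,"ry":0,"rz":-1.4,"gripper":-1},{"x":0.21,"y":-0.59,"z":-0.02,"rx":0,"ry":0,"rz":-1.5,"gripper":-1},{"x":0.2,"y":-0.65,"z":-0.05,"rx":0,"ry":0,"rz":-1.6,"gripper":-1},{"x":0.18,"y":-0.7,"z":-0.08,"rx":0,"ry":0,"rz":-1.65,"gripper":-1},{"x":0.16,"y":-0.75,"z":-0.11,"rx":0,"ry":0,"rz":-1.7,"gripper":-1},{"x":0.14,"y":-0.8,"z":-0.14,"rx":0,"ry":0,"rz":-1.7,"gripper":-1},{"x":0.13,"y":-0.85,"z":-0.16,"rx":0,"ry":0,"rz":-1.7,"gripper":-1},{"x":0.129,"y":-0.874,"z":-0.166,"rx":0,"ry":0,"rz":-1.7,"gripper":-1},{"x":0.129,"y":-0.874,"z":-0.166,"rx":0,"ry":0,"rz":-1.7,"gripper":-1}]'
cat >> h.py <<'E'
def st():
    o=get_obs(); M=R.from_quat(o['tool_rot']).as_matrix()
    print('t',round(o['clock'],2),'tcp',o['tool_pos'].round(4),'jaw deg',np.degrees(np.arctan2(M[1,2],M[0,2])).round(2),'appr',M[:,0].round(3),'F',o['force'].round(1),'gap',round(o['finger_gap']*88,1),'q',o['qpos'].round(2)); return o
E
python3 - <<'E'
from h import *
st();snap('wrist','w1')
E
```

```text
clock: 2.7
tool_pos: [0.3948, -0.3459, 0.1491]
tool_rot: [0.237, 0.667, -0.237, 0.665]
force: [-0.5, 0.3, -0.1]
finger_gap: 0.995
t 2.7 tcp [ 0.3948 -0.3459  0.1491] jaw deg -39.16 appr [-0.002  0.001 -1.   ] F [-0.5  0.3 -0.1] gap 87.5 q [ 0.53  0.72  0.17  1.97 -0.25  0.47  0.2 ]
```

View pics/w1.png

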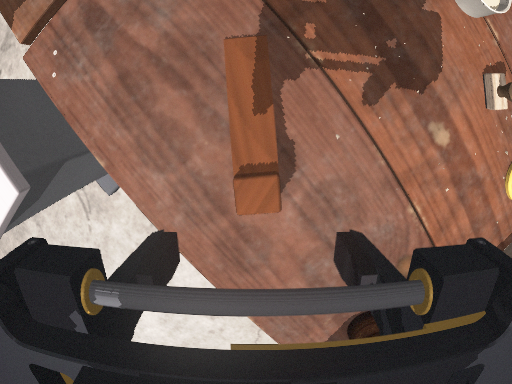

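The wrist view shows the wedge between the jaws, about 3° off. Next I turn, descend and grip.

```bash
python3 -m pendant '[{"x":0.001,"y":0.002,"z":-0.04,"rx":0,"ry":0,"rz":0.047,"gripper":-1},{"x":0.001,"y":0.002,"z":-0.08,"rx":0,"ry":0,"rz":0.047,"gripper":-1},{"x":0.001,"y":0.002,"z":-0.11,"rx":0,"ry":0,"rz":0.047,"gripper":-1},{"x":0.001,"y":0.002,"z":-0.127,"rx":0,"ry":0,"rz":0.047,"gripper":-1},{"x":0.001,"y":0.002,"z":-0.127,"rx":0,"ry":0,"rz":0.047,"gripper":-1},{"x":0.001,"y":0.002,"z":-0.127,"rx":0,"ry":0,"rz":0.047,"gripper":1},{"x":0.001,"y":0.002,"z":-0.127,"rx":0,"ry":0,"rz":0.047,"gripper":1},{"x":0.001,"y":0.002,"z":-0.127,"rx":0,"ry":0,"rz":0.047,"gripper":1},{"x":0.001,"y":0.002,"z":-0.127,"rx":0,"ry":0,"rz":0.047,"gripper":1},{"x":0.001,"y":0.002,"z":-0.127,"rx":0,"ry":0,"rz":0.047,"gripper":1},{"x":0.001,"y":0.002,"z":-0.127,"rx":0,"ry":0,"rz":0.047,"gripper":1}]' 40
python3 - <<'E'
from h import *
st()
E
```

```text
clock: 4.12
tool_pos: [0.3966, -0.3422, 0.0226]
tool_rot: [0.221, 0.673, -0.22, 0.671]
force: [-0.5, 0.1, 1.2]
finger_gap: 0.45
t 4.12 tcp [ 0.3966 -0.3422  0.0226] jaw deg -36.33 appr [-0.002  0.002 -1.   ] F [-0.5  0.1  1.2] gap 39.6 q [ 0.59  0.95  0.07  2.01 -0.28  0.2   0.26]
```

```bash
python3 -m pendant '[{"x":0,"y":0,"z":0.02,"rx":0,"ry":0,"rz":0,"gripper":1},{"x":0.03,"y":0.0,"z":0.025,"rx":0,"ry":0,"rz":0.12,"gripper":1},{"x":0.06,"y":0.01,"z":0.025,"rx":0,"ry":0,"rz":0.24,"gripper":1},{"x":0.09,"y":0.03,"z":0.025,"rx":0,"ry":0,"rz":0.36,"gripper":1},{"x":0.12,"y":0.05,"z":0.025,"rx":0,"ry":0,"rz":0.48,"gripper":1},{"x":0.148,"y":0.07,"z":0.025,"rx":0,"ry":0,"rz":0.6,"gripper":1},{"x":0.148,"y":0.082,"z":0.025,"rx":0,"ry":0,"rz":0.61,"gripper":1},{"x":0.148,"y":0.082,"z":0.025,"rx":0,"ry":0,"rz":0.61,"gripper":1},{"x":0.148,"y":0.082,"z":0.01,"rx":0,"ry":0,"rz":0.61,"gripper":1},{"x":0.148,"y":0.082,"z":0.002,"rx":0,"ry":0,"rz":0.61,"gripper":1},{"x":0.148,"y":0.082,"z":0.002,"rx":0,"ry":0,"rz":0.61,"gripper":1},{"x":0.148,"y":0.082,"z":0.002,"rx":0,"ry":0,"rz":0.61,"gripper":1}]' 40
python3 - <<'E'
from h import *
st(); snap('wrist','w2')
snap('top','top1')
E
```

```text
clock: 5.62
tool_pos: [0.5444, -0.2605, 0.0244]
tool_rot: [0.009, 0.708, -0.009, 0.706]
force: [0.3, 0.5, -1.6]
finger_gap: 0.449
t 5.62 tcp [ 0.5444 -0.2605  0.0244] jaw deg -1.41 appr [-0.003  0.    -1.   ] F [ 0.3  0.5 -1.6] gap 39.5 q [ 0.35  0.99  0.04  1.76 -0.08  0.4   0.42]
```

View pics/w2.png

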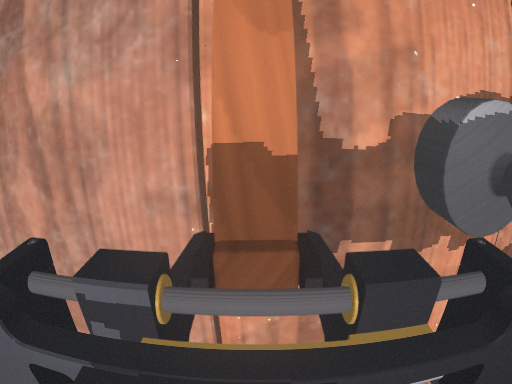

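View pics/top1.png

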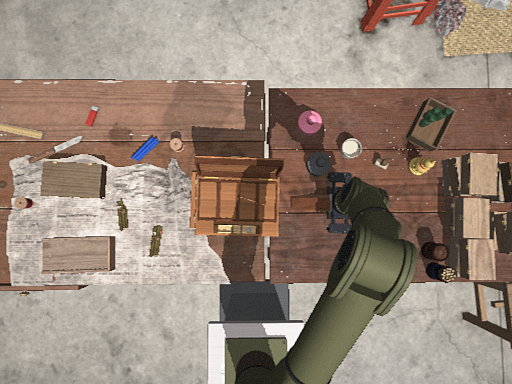

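```bash
python3 -m pendant '[{"x":0,"y":0,"z":-0.002,"rx":0,"ry":0,"rz":0,"gripper":1},{"x":0.0005,"y":0.02,"z":-0.002,"rx":0,"ry":0,"rz":0,"gripper":1},{"x":0.001,"y":0.04,"z":-0.002,"rx":0,"ry":0,"rz":0,"gripper":1},{"x":0.0015,"y":0.06,"z":-0.002,"rx":0,"ry":0,"rz":0,"gripper":1},{"x":0.002,"y":0.075,"z":-0.002,"rx":0,"ry":0,"rz":0,"gripper":1},{"x":0.002,"y":0.09,"z":-0.002,"rx":0,"ry":0,"rz":0,"gripper":1},{"x":0.0025,"y":0.1,"z":-0.002,"rx":0,"ry":0,"rz":0,"gripper":1},{"x":0.0025,"y":0.1,"z":-0.002,"rx":0,"ry":0,"rz":0,"gripper":1},{"x":0.0025,"y":0.1,"z":-0.002,"rx":0,"ry":0,"rz":0,"gripper":1},{"x":0.0025,"y":0.1,"z":-0.002,"rx":0,"ry":0,"rz":0,"gripper":1}]' 40
cat >> h.py <<'E'
def lev(fn):
    c=snap('top',fn); crop(fn,fn+'c',200,200,280,250,9)
E
python3 - <<'E'
from h import *
st(); lev('l1')
E
```

```text
clock: 6.98
tool_pos: [0.5475, -0.1622, 0.0229]
tool_rot: [0.008, 0.707, -0.01, 0.707]
force: [0.1, -6.4, -2.5]
finger_gap: 0.451
t 6.97 tcp [ 0.5475 -0.1622  0.0229] jaw deg -1.48 appr [-0.001 -0.003 -1.   ] F [ 0.1 -6.4 -2.5] gap 39.7 q [ 0.17  0.97  0.05  1.87 -0.14  0.31  0.31]
```

View pics/l1c.png

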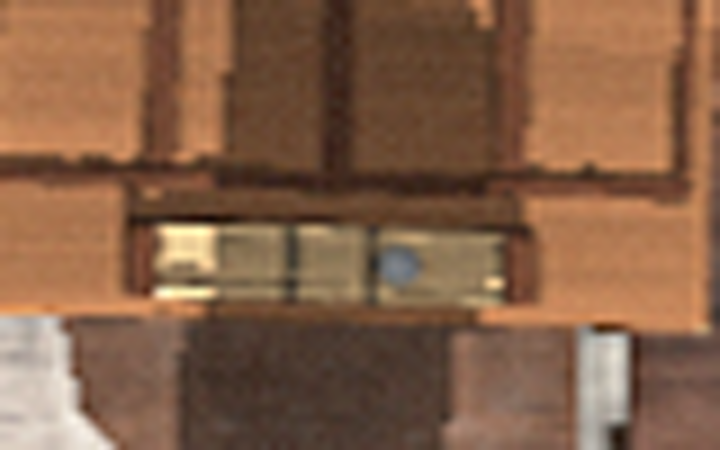

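Ball at x=398 against bands at 291 and 371 (crop), about -23 mm, so it needs roughly 44 mm more push.

```bash
python3 -m pendant '[{"x":0.0,"y":0.008,"z":0,"rx":0,"ry":0,"rz":0,"gripper":1},{"x":0.0,"y":0.016,"z":0,"rx":0,"ry":0,"rz":0,"gripper":1},{"x":0.0005,"y":0.024,"z":0,"rx":0,"ry":0,"rz":0,"gripper":1},{"x":0.001,"y":0.032,"z":0,"rx":0,"ry":0,"rz":0,"gripper":1},{"x":0.001,"y":0.04,"z":0,"rx":0,"ry":0,"rz":0,"gripper":1},{"x":0.001,"y":0.04,"z":0,"rx":0,"ry":0,"rz":0,"gripper":1},{"x":0.001,"y":0.04,"z":0,"rx":0,"ry":0,"rz":0,"gripper":1},{"x":0.001,"y":0.04,"z":0,"rx":0,"ry":0,"rz":0,"gripper":1},{"x":0.001,"y":0.04,"z":0,"rx":0,"ry":0,"rz":0,"gripper":1},{"x":0.001,"y":0.04,"z":0,"rx":0,"ry":0,"rz":0,"gripper":1},{"x":0.001,"y":0.04,"z":0,"rx":0,"ry":0,"rz":0,"gripper":1},{"x":0.001,"y":0.04,"z":0,"rx":0,"ry":0,"rz":0,"gripper":1}]' 40
python3 - <<'E'
from h import *
st(); lev('l2')
E
```

```text
clock: 8.52
tool_pos: [0.5484, -0.1239, 0.0229]
tool_rot: [0.007, 0.707, -0.012, 0.707]
force: [-0.2, -5.9, -3.2]
finger_gap: 0.449
t 8.53 tcp [ 0.5484 -0.1239  0.0229] jaw deg -1.58 appr [-0.001 -0.007 -1.   ] F [-0.2 -5.9 -3.2] gap 39.5 q [ 0.1   0.97  0.06  1.89 -0.16  0.29  0.26]
```

View pics/l2c.png

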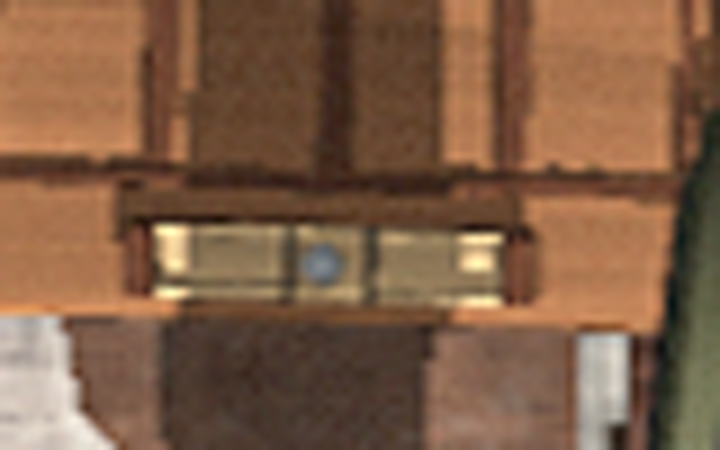

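```bash
python3 -m pendant '[{"x":0.0,"y":0.0,"z":0,"rx":0,"ry":0,"rz":0,"gripper":1},{"x":0.0,"y":0.0,"z":0,"rx":0,"ry":0,"rz":0,"gripper":1},{"x":0.0,"y":0.0,"z":0,"rx":0,"ry":0,"rz":0,"gripper":1},{"x":0.0,"y":0.0,"z":0,"rx":0,"ry":0,"rz":0,"gripper":1},{"x":0.0,"y":0.0,"z":0,"rx":0,"ry":0,"rz":0,"gripper":1},{"x":0.0,"y":0.0,"z":0,"rx":0,"ry":0,"rz":0,"gripper":1}]' 40
python3 - <<'E'
from h import *
st(); lev('l3')
c=load('l3')
im=c['pixels'][200:250,200:280].astype(int)
d=(im[...,2]-im[...,0]); d=np.where(d>0,d,0); v,u=np.mgrid[200:250,200:280]
m=d>8; print(m.sum(),(u*d)[m].sum()/d[m].sum(),(v*d)[m].sum()/d[m].sum())
E
```

```text
clock: 9.32
tool_pos: [0.5483, -0.1239, 0.0229]
tool_rot: [0.007, 0.707, -0.012, 0.707]
force: [1.2, -4.5, -4.7]
finger_gap: 0.448
t 9.32 tcp [ 0.5483 -0.1239  0.0229] jaw deg -1.58 appr [-0.001 -0.007 -1.   ] F [ 1.2 -4.5 -4.7] gap 39.4 q [ 0.1   0.97  0.06  1.89 -0.16  0.29  0.26]
6 235.0909090909091 229.03030303030303
```

View pics/l3c.png

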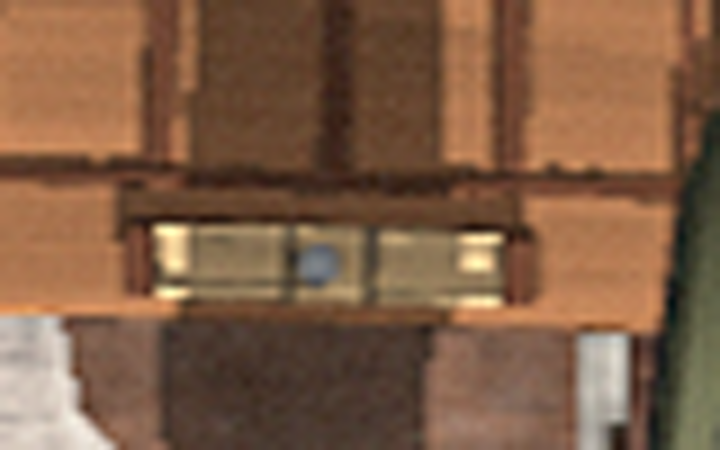

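Ball settles at 319 against a middle of ~330, about +4 mm, so I back off about 7 mm.

```bash
python3 -m pendant '[{"x":0.0,"y":-0.004,"z":0,"rx":0,"ry":0,"rz":0,"gripper":1},{"x":0.0,"y":-0.007,"z":0,"rx":0,"ry":0,"rz":0,"gripper":1},{"x":0.0,"y":-0.007,"z":0,"rx":0,"ry":0,"rz":0,"gripper":1},{"x":0.0,"y":-0.007,"z":0,"rx":0,"ry":0,"rz":0,"gripper":1},{"x":0.0,"y":-0.007,"z":0,"rx":0,"ry":0,"rz":0,"gripper":1},{"x":0.0,"y":-0.007,"z":0,"rx":0,"ry":0,"rz":0,"gripper":0},{"x":0.0,"y":-0.007,"z":0,"rx":0,"ry":0,"rz":0,"gripper":-0.5},{"x":0.0,"y":-0.007,"z":0,"rx":0,"ry":0,"rz":0,"gripper":-0.5},{"x":0.0,"y":-0.007,"z":0,"rx":0,"ry":0,"rz":0,"gripper":-0.5},{"x":0.0,"y":-0.007,"z":0,"rx":0,"ry":0,"rz":0,"gripper":-0.5},{"x":0.0,"y":-0.007,"z":0,"rx":0,"ry":0,"rz":0,"gripper":-0.5}]' 40
python3 - <<'E'
from h import *
st(); lev('l4')
E
```

```text
clock: 10.75
tool_pos: [0.5484, -0.1309, 0.0229]
tool_rot: [0.007, 0.707, -0.012, 0.707]
force: [0.3, -0.0, 0.1]
finger_gap: 0.749
t 10.75 tcp [ 0.5484 -0.1309  0.0229] jaw deg -1.58 appr [-0.001 -0.007 -1.   ] F [ 0.3 -0.   0.1] gap 65.9 q [ 0.11  0.97  0.06  1.89 -0.16  0.29  0.27]
```

View pics/l4c.png

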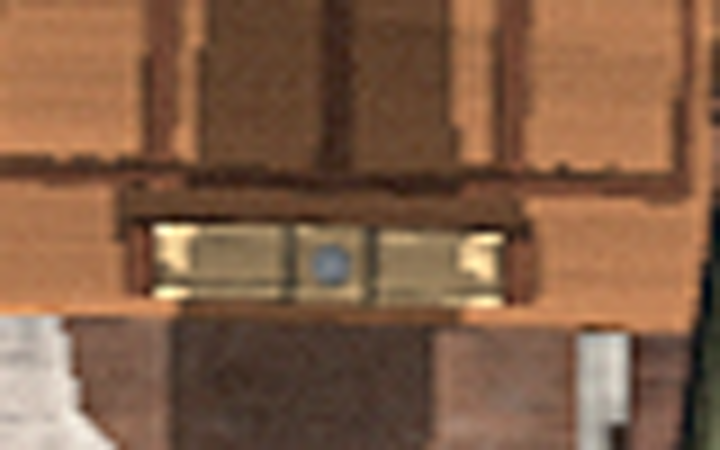

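Ball at 330, dead centre after release. Next I lift off and head to the nearer bundle.

```bash
python3 -m pendant '[{"x":0,"y":0,"z":0.02,"rx":0,"ry":0,"rz":0,"gripper":-0.5},{"x":0,"y":0,"z":0.06,"rx":0,"ry":0,"rz":0,"gripper":-0.5},{"x":0,"y":0,"z":0.11,"rx":0,"ry":0,"rz":0,"gripper":-1},{"x":-0.03,"y":0.03,"z":0.15,"rx":0,"ry":0,"rz":0.15,"gripper":-1},{"x":-0.06,"y":0.07,"z":0.18,"rx":0,"ry":0,"rz":0.3,"gripper":-1},{"x":-0.09,"y":0.12,"z":0.18,"rx":0,"ry":0,"rz":0.45,"gripper":-1},{"x":-0.11,"y":0.17,"z":0.18,"rx":0,"ry":0,"rz":0.6,"gripper":-1},{"x":-0.12,"y":0.23,"z":0.18,"rx":0,"ry":0,"rz":0.75,"gripper":-1},{"x":-0.124,"y":0.29,"z":0.18,"rx":0,"ry":0,"rz":0.9,"gripper":-1},{"x":-0.124,"y":0.35,"z":0.18,"rx":0,"ry":0,"rz":1.05,"gripper":-1},{"x":-0.124,"y":0.4,"z":0.17,"rx":0,"ry":0,"rz":1.2,"gripper":-1},{"x":-0.124,"y":0.44,"z":0.16,"rx":0,"ry":0,"rz":1.345,"gripper":-1},{"x":-0.124,"y":0.464,"z":0.15,"rx":0,"ry":0,"rz":1.345,"gripper":-1},{"x":-0.124,"y":0.464,"z":0.15,"rx":0,"ry":0,"rz":1.345,"gripper":-1}]' 25
python3 - <<'E'
from h import *
st(); snap('wrist','w3'); snap('top','t3')
E
```

```text
clock: 12.55
tool_pos: [0.4237, 0.3347, 0.1734]
tool_rot: [-0.435, 0.557, 0.432, 0.56]
force: [-0.2, 0.1, -0.2]
finger_gap: 1.001
t 12.55 tcp [0.4237 0.3347 0.1734] jaw deg 75.65 appr [ 0.007 -0.001 -1.   ] F [-0.2  0.1 -0.2] gap 88.1 q [-0.67  0.69 -0.14  1.9   0.18  0.56  0.39]
```

View pics/w3.png

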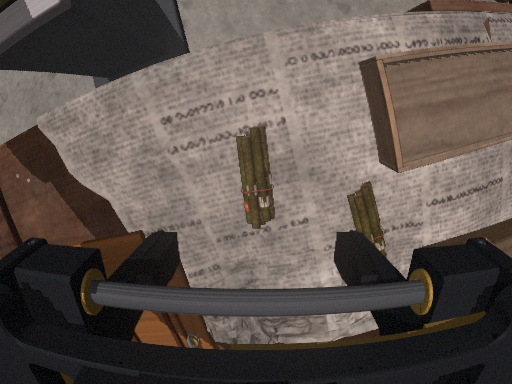

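View pics/t3.png

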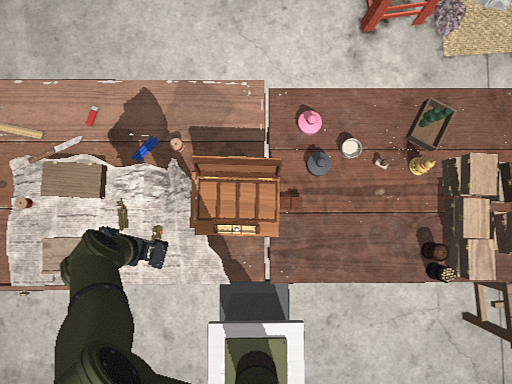

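```bash
cat >> h.py <<'E'
def bund(fn,u0,v0,u1,v1,zmin=.008):
    c=load(fn);P=cloud(c,True)[v0:v1,u0:u1]; im=c['pixels'][v0:v1,u0:u1].astype(int)
    m=(P[...,2]>zmin)&(P[...,2]<.06); m=cv2.morphologyEx(m.astype(np.uint8),cv2.MORPH_OPEN,np.ones((3,3)))>0
    A=P[m]; r=cv2.minAreaRect((A[:,:2]*1000).astype(np.float32)); v=np.linalg.svd(A[:,:2]-A[:,:2].mean(0),full_matrices=False)[2][0]
    print(m.sum(),'rect',np.round(r[0],1),np.round(r[1],1),round(r[2],1),'mean',A.mean(0).round(4),'ztop',np.percentile(A[:,2],[50,95]).round(4),'axis',np.degrees(np.arctan2(v[1],v[0])).round(1))
E
python3 - <<'E'
from h import *
bund('w3',215,100,300,245); bund('w3',335,170,400,260)
P=cloud(load('w3'),True)
for u,v in[(200,180),(300,180),(255,178),(255,260)]: print(P[v,u].round(4))
E
```

```text
2589 rect [422.5 335.1] [ 30.4 106.3] 82.7 mean [0.4207 0.3354 0.0157] ztop [0.0177 0.02  ] axis -9.2
1370 rect [495.9 448.9] [ 43.8 117.8] 88.0 mean [0.4949 0.4455 0.016 ] ztop [0.0177 0.0202] axis 10.7
[0.4116 0.276  0.0023]
[0.4383 0.3796 0.0026]
[0.4225 0.3342 0.01  ]
[0.5205 0.3087 0.002 ]
```

```bash
python3 -m pendant '[{"x":-0.001,"y":0,"z":-0.04,"rx":0,"ry":0,"rz":0.11,"gripper":-1},{"x":-0.001,"y":0,"z":-0.09,"rx":0,"ry":-0.006,"rz":0.11,"gripper":-0.5},{"x":-0.001,"y":0,"z":-0.13,"rx":0,"ry":-0.006,"rz":0.11,"gripper":-0.3},{"x":-0.001,"y":0,"z":-0.152,"rx":0,"ry":-0.006,"rz":0.11,"gripper":-0.3},{"x":-0.001,"y":0,"z":-0.152,"rx":0,"ry":-0.006,"rz":0.11,"gripper":-0.3},{"x":-0.001,"y":0,"z":-0.152,"rx":0,"ry":-0.006,"rz":0.11,"gripper":1},{"x":-0.001,"y":0,"z":-0.152,"rx":0,"ry":-0.006,"rz":0.11,"gripper":1},{"x":-0.001,"y":0,"z":-0.152,"rx":0,"ry":-0.006,"rz":0.11,"gripper":1},{"x":-0.001,"y":0,"z":-0.152,"rx":0,"ry":-0.006,"rz":0.11,"gripper":1},{"x":-0.001,"y":0,"z":-0.152,"rx":0,"ry":-0.006,"rz":0.11,"gripper":1}]' 25
python3 - <<'E'
from h import *
st()
E
```

```text
clock: 13.9
tool_pos: [0.4243, 0.3321, 0.0228]
tool_rot: [-0.466, 0.531, 0.459, 0.539]
force: [0.8, -0.4, 6.7]
finger_gap: 0.369
t 13.9 tcp [0.4243 0.3321 0.0228] jaw deg 81.73 appr [ 0.015 -0.001 -1.   ] F [ 0.8 -0.4  6.7] gap 32.5 q [-0.72  0.95 -0.06  1.97  0.28  0.22  0.4 ]
```

```bash
python3 -m pendant '[{"x":0,"y":0,"z":0.05,"rx":0,"ry":0.014,"rz":0,"gripper":1},{"x":0.01,"y":-0.01,"z":0.1,"rx":0,"ry":0.014,"rz":0.05,"gripper":1},{"x":0.05,"y":-0.05,"z":0.13,"rx":0,"ry":0.014,"rz":0.12,"gripper":1},{"x":0.09,"y":-0.1,"z":0.13,"rx":0,"ry":0.014,"rz":0.12,"gripper":1},{"x":0.12,"y":-0.15,"z":0.13,"rx":0,"ry":0.014,"rz":0.12,"gripper":1},{"x":0.137,"y":-0.177,"z":0.12,"rx":0,"ry":0.014,"rz":0.12,"gripper":1},{"x":0.137,"y":-0.177,"z":0.1,"rx":0,"ry":0.014,"rz":0.12,"gripper":1},{"x":0.137,"y":-0.177,"z":0.1,"rx":0,"ry":0.014,"rz":0.12,"gripper":1}]' 25
python3 - <<'E'
from h import *
st(); snap('wrist','w4')
c=load('t3');P=cloud(c)
for (u0,u1) in [(190,270),(310,390),(425,500),(540,620)]:
    A=P[130+330//6:130+510//6,170+u0//6:170+u1//6].reshape(-1,3); print('floor',np.median(A,0).round(4))
E
```

```text
clock: 14.9
tool_pos: [0.5602, 0.1542, 0.1219]
tool_rot: [-0.494, 0.507, 0.494, 0.505]
force: [-0.1, -0.1, -0.8]
finger_gap: 0.369
t 14.9 tcp [0.5602 0.1542 0.1219] jaw deg 88.57 appr [-0.002 -0.001 -1.   ] F [-0.1 -0.1 -0.8] gap 32.5 q [-0.2   0.82 -0.26  1.8   0.35  0.57  0.87]
floor [0.5567 0.1563 0.0355]
floor [0.5579 0.0915 0.0355]
floor [0.5577 0.0305 0.0352]
floor [ 0.5559 -0.0357  0.0353]
```

View pics/w4.png

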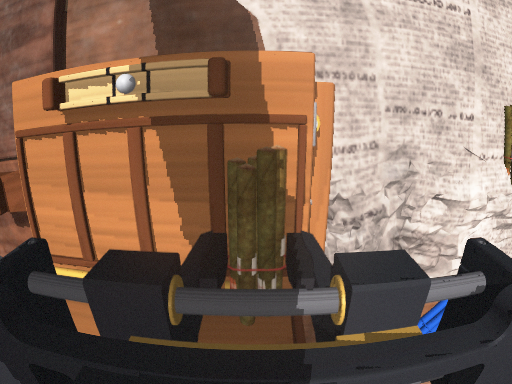

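```bash
python3 -m pendant '[{"x":0,"y":0.001,"z":-0.03,"rx":0,"ry":0,"rz":0,"gripper":1},{"x":0,"y":0.001,"z":-0.05,"rx":0,"ry":0,"rz":0,"gripper":1},{"x":0,"y":0.001,"z":-0.06,"rx":0,"ry":0,"rz":0,"gripper":1},{"x":0,"y":0.001,"z":-0.066,"rx":0,"ry":0,"rz":0,"gripper":1},{"x":0,"y":0.001,"z":-0.066,"rx":0,"ry":0,"rz":0,"gripper":1},{"x":0,"y":0.001,"z":-0.066,"rx":0,"ry":0,"rz":0,"gripper":1},{"x":0,"y":0.001,"z":-0.066,"rx":0,"ry":0,"rz":0,"gripper":0},{"x":0,"y":0.001,"z":-0.066,"rx":0,"ry":0,"rz":0,"gripper":0},{"x":0,"y":0.001,"z":-0.066,"rx":0,"ry":0,"rz":0,"gripper":0},{"x":0,"y":0.001,"z":-0.066,"rx":0,"ry":0,"rz":0,"gripper":0},{"x":0,"y":0.001,"z":-0.066,"rx":0,"ry":0,"rz":0,"gripper":0}]' 25
python3 - <<'E'
from h import *
st()
E
```

```text
clock: 16.32
tool_pos: [0.5606, 0.1562, 0.0566]
tool_rot: [-0.494, 0.506, 0.494, 0.506]
force: [-0.8, 0.0, 0.2]
finger_gap: 0.503
t 16.32 tcp [0.5606 0.1562 0.0566] jaw deg 88.63 appr [-0. -0. -1.] F [-0.8  0.   0.2] gap 44.3 q [-0.23  0.92 -0.21  1.82  0.39  0.44  0.83]
```

```bash
python3 -m pendant '[{"x":0,"y":0,"z":0.03,"rx":0,"ry":0,"rz":0,"gripper":0},{"x":0,"y":0,"z":0.08,"rx":0,"ry":0,"rz":0,"gripper":-1},{"x":-0.02,"y":0.04,"z":0.115,"rx":0,"ry":0,"rz":0,"gripper":-1},{"x":-0.03,"y":0.1,"z":0.115,"rx":0,"ry":0,"rz":0,"gripper":-1},{"x":-0.04,"y":0.16,"z":0.115,"rx":0,"ry":0,"rz":0,"gripper":-1},{"x":-0.05,"y":0.22,"z":0.115,"rx":0,"ry":0,"rz":0,"gripper":-1},{"x":-0.05,"y":0.27,"z":0.115,"rx":0,"ry":0,"rz":0,"gripper":-1},{"x":-0.05,"y":0.288,"z":0.115,"rx":0,"ry":0,"rz":0,"gripper":-1},{"x":-0.05,"y":0.288,"z":0.115,"rx":0,"ry":0,"rz":0,"gripper":-1},{"x":-0.05,"y":0.288,"z":0.115,"rx":0,"ry":0,"rz":0,"gripper":-1}]' 25
python3 - <<'E'
from h import *
st(); snap('wrist','w5'); snap('top','t5'); crop('t5','t5c',90,120,300,270,3.7)
E
```

```text
clock: 17.58
tool_pos: [0.5111, 0.4422, 0.1713]
tool_rot: [-0.494, 0.507, 0.493, 0.506]
force: [0.2, -0.0, -0.2]
finger_gap: 1.001
t 17.57 tcp [0.5111 0.4422 0.1713] jaw deg 88.55 appr [-0.    -0.002 -1.   ] F [ 0.2 -0.  -0.2] gap 88.1 q [-0.65  0.85 -0.25  1.46  0.25  0.86  0.56]
```

View pics/w5.png

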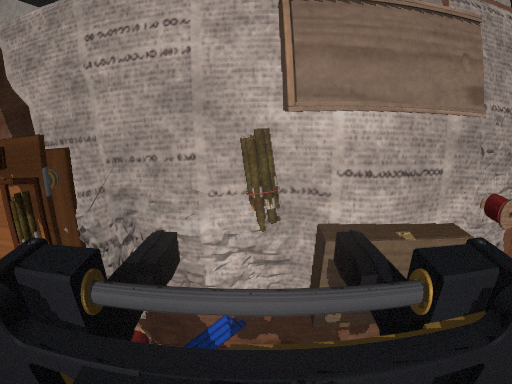

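View pics/t5c.png

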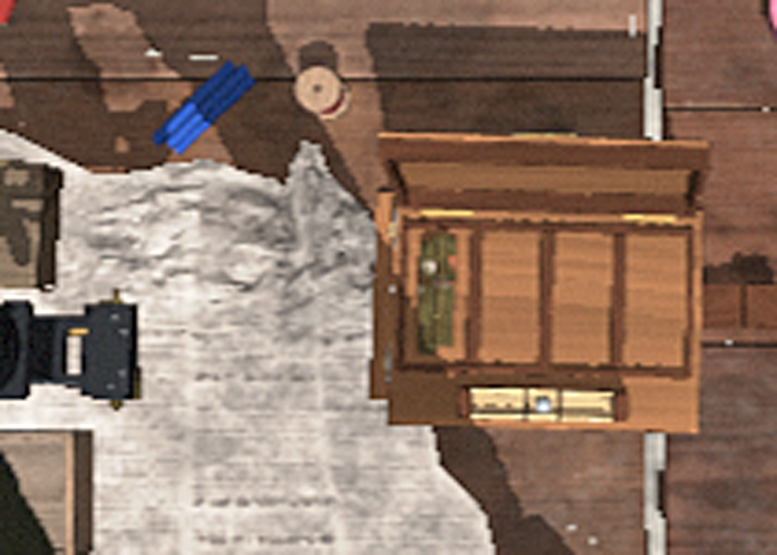

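Bundle A lies in bay 0 (crop 437,290). Bundle B is under the gripper, with its long axis slightly turned.

```bash
python3 - <<'E'
from h import *
bund('w5',225,110,300,236)
P=cloud(load('top0')); m=(P[...,1]>.5)&(P[...,1]<.72)&(P[...,0]>.3)&(P[...,0]<.7)&(P[...,2]<.3); print(np.percentile(P[m][:,2],[90,99,100]))
E
```

```text
3699 rect [505.1 443.3] [ 62.2 138.2] 84.5 mean [0.522  0.4431 0.0149] ztop [0.0157 0.0199] axis -7.1
[0.05161943 0.05483943 0.05767033]
```

```bash
python3 - <<'E'
from h import *
c=load('w5');P=cloud(c,True);im=c['pixels'].astype(int)
m=(im[...,1]-im[...,2]>18)&(im[...,0]<160); m[:110]=0;m[236:]=0;m[:,:225]=0;m[:,300:]=0
A=P[m];A=A[A[:,2]>.006]
r=cv2.minAreaRect((A[:,:2]*1000).astype(np.float32)); v=np.linalg.svd(A[:,:2]-A[:,:2].mean(0),full_matrices=False)[2][0]
print(len(A),r,A.mean(0),np.degrees(np.arctan2(v[1],v[0])),np.percentile(A[:,2],[5,50,95]))
E
```

```text
1664 ((499.51214599609375, 447.6813659667969), (42.85591125488281, 128.3413543701172), 86.30179595947266) [0.50410325 0.44570266 0.01652051] 5.148418294480785 [0.00866947 0.01828693 0.02011394]
```

```bash
python3 -m pendant '[{"x":-0.006,"y":0.0035,"z":-0.04,"rx":0,"ry":0,"rz":0.116,"gripper":-1},{"x":-0.006,"y":0.0035,"z":-0.09,"rx":0,"ry":0,"rz":0.116,"gripper":-0.5},{"x":-0.006,"y":0.0035,"z":-0.13,"rx":0,"ry":0,"rz":0.116,"gripper":-0.3},{"x":-0.006,"y":0.0035,"z":-0.149,"rx":0,"ry":0,"rz":0.116,"gripper":-0.3},{"x":-0.006,"y":0.0035,"z":-0.149,"rx":0,"ry":0,"rz":0.116,"gripper":-0.3},{"x":-0.006,"y":0.0035,"z":-0.149,"rx":0,"ry":0,"rz":0.116,"gripper":1},{"x":-0.006,"y":0.0035,"z":-0.149,"rx":0,"ry":0,"rz":0.116,"gripper":1},{"x":-0.006,"y":0.0035,"z":-0.149,"rx":0,"ry":0,"rz":0.116,"gripper":1},{"x":-0.006,"y":0.0035,"z":-0.149,"rx":0,"ry":0,"rz":0.116,"gripper":1},{"x":-0.006,"y":0.0035,"z":-0.149,"rx":0,"ry":0,"rz":0.116,"gripper":1}]' 25
python3 - <<'E'
from h import *
st()
E
```

```text
clock: 18.92
tool_pos: [0.506, 0.4462, 0.024]
tool_rot: [0.523, -0.477, -0.521, -0.477]
force: [0.5, -0.5, 6.8]
finger_gap: 0.365
t 18.93 tcp [0.506  0.4462 0.024 ] jaw deg 95.16 appr [ 0.002 -0.001 -1.   ] F [ 0.5 -0.5  6.8] gap 32.2 q [-0.68  1.05 -0.22  1.52  0.35  0.61  0.58]
```

```bash
python3 -m pendant '[{"x":0,"y":0,"z":0.05,"rx":0,"ry":0,"rz":0,"gripper":1},{"x":0,"y":-0.01,"z":0.1,"rx":0,"ry":0,"rz":-0.05,"gripper":1},{"x":0.01,"y":-0.06,"z":0.12,"rx":0,"ry":0,"rz":-0.114,"gripper":1},{"x":0.02,"y":-0.12,"z":0.12,"rx":0,"ry":0,"rz":-0.114,"gripper":1},{"x":0.03,"y":-0.18,"z":0.12,"rx":0,"ry":0,"rz":-0.114,"gripper":1},{"x":0.04,"y":-0.24,"z":0.12,"rx":0,"ry":0,"rz":-0.114,"gripper":1},{"x":0.05,"y":-0.3,"z":0.12,"rx":0,"ry":0,"rz":-0.114,"gripper":1},{"x":0.051,"y":-0.35,"z":0.12,"rx":0,"ry":0,"rz":-0.114,"gripper":1},{"x":0.051,"y":-0.4,"z":0.11,"rx":0,"ry":0,"rz":-0.114,"gripper":1},{"x":0.051,"y":-0.4185,"z":0.1,"rx":0,"ry":0,"rz":-0.114,"gripper":1},{"x":0.051,"y":-0.4185,"z":0.1,"rx":0,"ry":0,"rz":-0.114,"gripper":1},{"x":0.051,"y":-0.4185,"z":0.1,"rx":0,"ry":0,"rz":-0.114,"gripper":1}]' 25
python3 - <<'E'
from h import *
st(); snap('wrist','w6')
E
```

```text
clock: 20.42
tool_pos: [0.5574, 0.0307, 0.1243]
tool_rot: [-0.495, 0.504, 0.495, 0.506]
force: [-0.4, 0.8, -0.6]
finger_gap: 0.366
t 20.43 tcp [0.5574 0.0307 0.1243] jaw deg 88.8 appr [ 0.002  0.001 -1.   ] F [-0.4  0.8 -0.6] gap 32.2 q [ 0.03  0.79 -0.28  1.87  0.4   0.53  1.02]
```

View pics/w6.png

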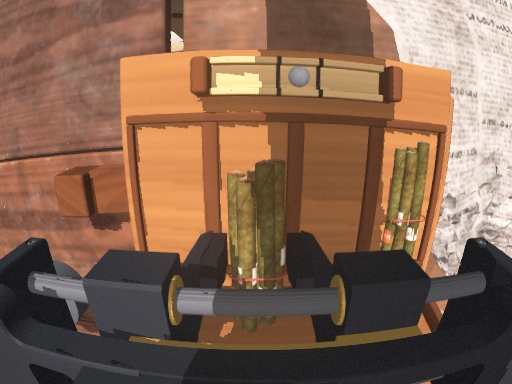

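Bundle B is over bay 2, and the ball is mid-band at (299,76). Now I lower it.

```bash
python3 -m pendant '[{"x":0,"y":-0.003,"z":-0.03,"rx":0,"ry":0,"rz":0,"gripper":1},{"x":0,"y":-0.003,"z":-0.05,"rx":0,"ry":0,"rz":0,"gripper":1},{"x":0,"y":-0.003,"z":-0.06,"rx":0,"ry":0,"rz":0,"gripper":1},{"x":0,"y":-0.003,"z":-0.067,"rx":0,"ry":0,"rz":0,"gripper":1},{"x":0,"y":-0.003,"z":-0.067,"rx":0,"ry":0,"rz":0,"gripper":1},{"x":0,"y":-0.003,"z":-0.067,"rx":0,"ry":0,"rz":0,"gripper":1},{"x":0,"y":-0.003,"z":-0.067,"rx":0,"ry":0,"rz":0,"gripper":0},{"x":0,"y":-0.003,"z":-0.067,"rx":0,"ry":0,"rz":0,"gripper":0},{"x":0,"y":-0.003,"z":-0.067,"rx":0,"ry":0,"rz":0,"gripper":0},{"x":0,"y":-0.003,"z":-0.067,"rx":0,"ry":0,"rz":0,"gripper":0}]' 25
python3 - <<'E'
from h import *
st()
E
```

```text
clock: 21.72
tool_pos: [0.5574, 0.0276, 0.0573]
tool_rot: [-0.495, 0.504, 0.495, 0.506]
force: [0.1, -0.3, -0.1]
finger_gap: 0.499
t 21.73 tcp [0.5574 0.0276 0.0573] jaw deg 88.82 appr [ 0.002  0.001 -1.   ] F [ 0.1 -0.3 -0.1] gap 43.9 q [-0.01  0.9  -0.21  1.9   0.46  0.39  0.98]
```

```bash
python3 -m pendant '[{"x":0,"y":0,"z":0.03,"rx":0,"ry":0,"rz":0,"gripper":0},{"x":-0.02,"y":0,"z":0.09,"rx":0,"ry":0,"rz":0,"gripper":0.5},{"x":-0.07,"y":-0.03,"z":0.14,"rx":0,"ry":0,"rz":0,"gripper":1},{"x":-0.12,"y":-0.06,"z":0.2,"rx":0,"ry":0,"rz":0,"gripper":1},{"x":-0.14,"y":-0.12,"z":0.22,"rx":0,"ry":0,"rz":0,"gripper":1},{"x":-0.14,"y":-0.18,"z":0.22,"rx":0,"ry":0,"rz":0,"gripper":1},{"x":-0.14,"y":-0.24,"z":0.22,"rx":0,"ry":0,"rz":0,"gripper":1},{"x":-0.14,"y":-0.24,"z":0.22,"rx":0,"ry":0,"rz":0,"gripper":1}]' 20
python3 - <<'E'
from h import *
st(); c=snap('top','t7'); crop('t7','t7c',170,130,300,250,6); s=snap('scene','s7'); crop('s7','s7c',150,110,310,270,4.7)
P=cloud(c); Q=cloud(s)
for A,n in((P,'top'),(Q,'scene')):
    m=(A[...,1]>-.04)&(A[...,1]<.15)&(A[...,0]>.6)&(A[...,0]<.72)&(A[...,2]>.03)&(A[...,2]<.25)
    B=A[m]
    for z0 in np.arange(.03,.2,.01):
        b=B[(B[:,2]>=z0)&(B[:,2]<z0+.01)]
        if len(b): print(n,round(z0,2),len(b),np.percentile(b[:,0],[2,50,98]).round(4))
E
```

```text
clock: 22.72
tool_pos: [0.4161, -0.2169, 0.2775]
tool_rot: [-0.494, 0.506, 0.492, 0.507]
force: [0.3, 0.4, -0.1]
finger_gap: 0.005
t 22.73 tcp [ 0.4161 -0.2169  0.2775] jaw deg 88.43 appr [ 0.002 -0.001 -1.   ] F [ 0.3  0.4 -0.1] gap 0.4 q [ 0.68  0.47 -0.45  1.98  0.29  0.75  1.61]
top 0.03 352 [0.6021 0.6163 0.6327]
top 0.04 220 [0.6019 0.6186 0.651 ]
top 0.05 354 [0.6038 0.6403 0.6532]
top 0.06 57 [0.6488 0.6524 0.6557]
top 0.07 58 [0.6508 0.6542 0.6574]
top 0.08 56 [0.653  0.656  0.6594]
top 0.09 64 [0.6549 0.658  0.6614]
top 0.1 59 [0.6569 0.6599 0.663 ]
top 0.11 63 [0.6586 0.662  0.665 ]
top 0.12 6 [0.6604 0.6606 0.6639]
top 0.17 315 [0.6534 0.6708 0.6799]
top 0.18 226 [0.6549 0.6613 0.676 ]
scene 0.03 319 [0.6004 0.6172 0.6373]
scene 0.04 200 [0.601  0.6297 0.6504]
scene 0.05 277 [0.6029 0.6404 0.6531]
scene 0.06 121 [0.6464 0.651  0.6564]
scene 0.07 125 [0.6486 0.6529 0.6576]
scene 0.08 122 [0.6501 0.6545 0.6592]
scene 0.09 138 [0.6521 0.6565 0.6617]
scene 0.1 133 [0.6538 0.6585 0.6627]
scene 0.11 142 [0.6562 0.6603 0.6642]
scene 0.12 143 [0.658  0.6626 0.6664]
scene 0.13 139 [0.6593 0.664  0.668 ]
scene 0.14 161 [0.6614 0.666  0.6706]
scene 0.15 98 [0.6634 0.667  0.6717]
scene 0.17 305 [0.6517 0.6636 0.678 ]
scene 0.18 70 [0.651  0.6567 0.6673]
```

View pics/t7c.png

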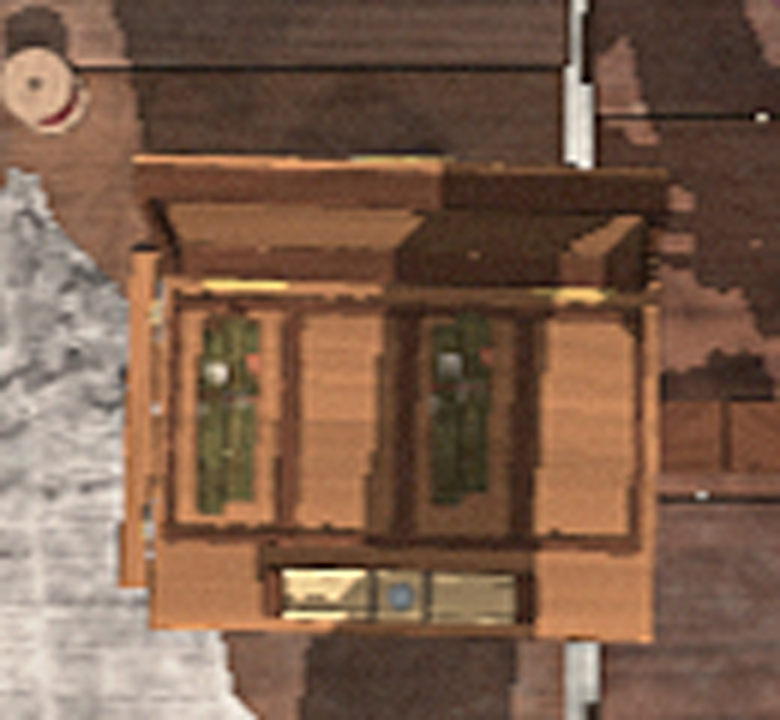

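View pics/s7c.png

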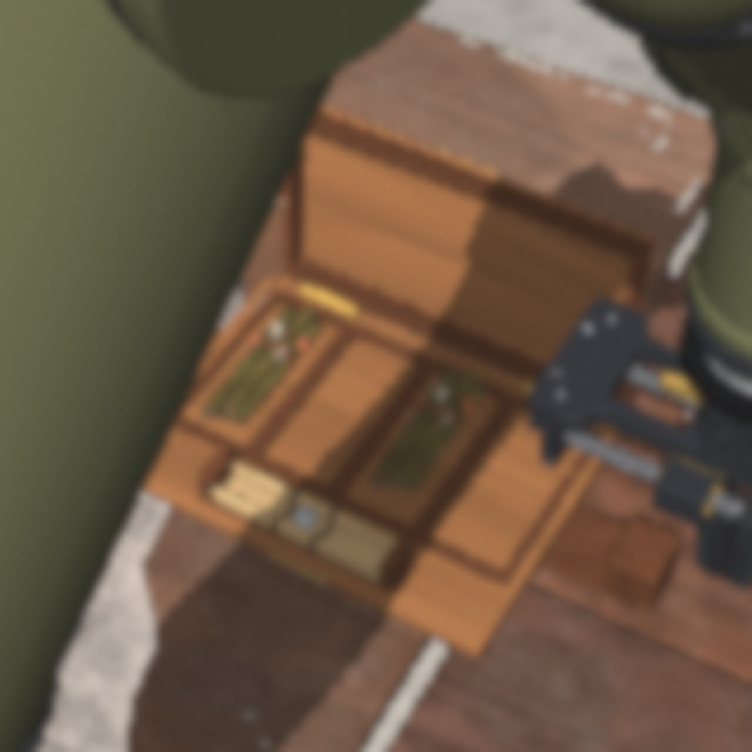

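Both bundles lie flat in bays 0 and 2 and the level is centred (crop 402,597). The lid is at about 1.76 rad, so I go behind it with closed fingers.

```bash
python3 -m pendant '[{"x":0.02,"y":0.02,"z":0.05,"rx":0,"ry":0,"rz":0,"gripper":1},{"x":0.06,"y":0.06,"z":0.08,"rx":0,"ry":0,"rz":0,"gripper":1},{"x":0.1,"y":0.1,"z":0.08,"rx":0,"ry":0,"rz":0,"gripper":1},{"x":0.14,"y":0.14,"z":0.08,"rx":0,"ry":0,"rz":0,"gripper":1},{"x":0.18,"y":0.18,"z":0.08,"rx":0,"ry":0,"rz":0,"gripper":1},{"x":0.22,"y":0.22,"z":0.08,"rx":0,"ry":0,"rz":0,"gripper":1},{"x":0.26,"y":0.25,"z":0.08,"rx":0,"ry":0,"rz":0,"gripper":1},{"x":0.3,"y":0.274,"z":0.08,"rx":0,"ry":0,"rz":0,"gripper":1},{"x":0.305,"y":0.274,"z":0.06,"rx":0,"ry":0,"rz":0,"gripper":1},{"x":0.305,"y":0.274,"z":0.02,"rx":0,"ry":0,"rz":0,"gripper":1},{"x":0.305,"y":0.274,"z":-0.03,"rx":0,"ry":0,"rz":0,"gripper":1},{"x":0.305,"y":0.274,"z":-0.05,"rx":0,"ry":0,"rz":0,"gripper":1},{"x":0.305,"y":0.274,"z":-0.05,"rx":0,"ry":0,"rz":0,"gripper":1}]' 20
python3 - <<'E'
from h import *
st(); snap('wrist','w8'); snap('scene','s8'); crop('s8','s8c',150,90,310,250,4.7)
E
```

```text
clock: 24.45
tool_pos: [0.7188, 0.0584, 0.2245]
tool_rot: [-0.493, 0.508, 0.494, 0.505]
force: [0.3, -0.0, -0.3]
finger_gap: 0.004
t 24.45 tcp [0.7188 0.0584 0.2245] jaw deg 88.51 appr [-0.004 -0.001 -1.   ] F [ 0.3 -0.  -0.3] gap 0.3 q [ 0.04  0.88 -0.41  1.24  0.35  1.1   1.14]
```

View pics/w8.png

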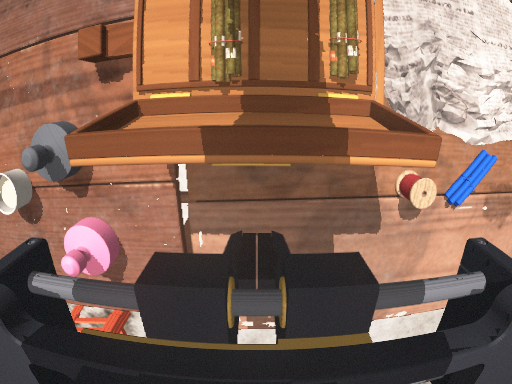

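View pics/s8c.png

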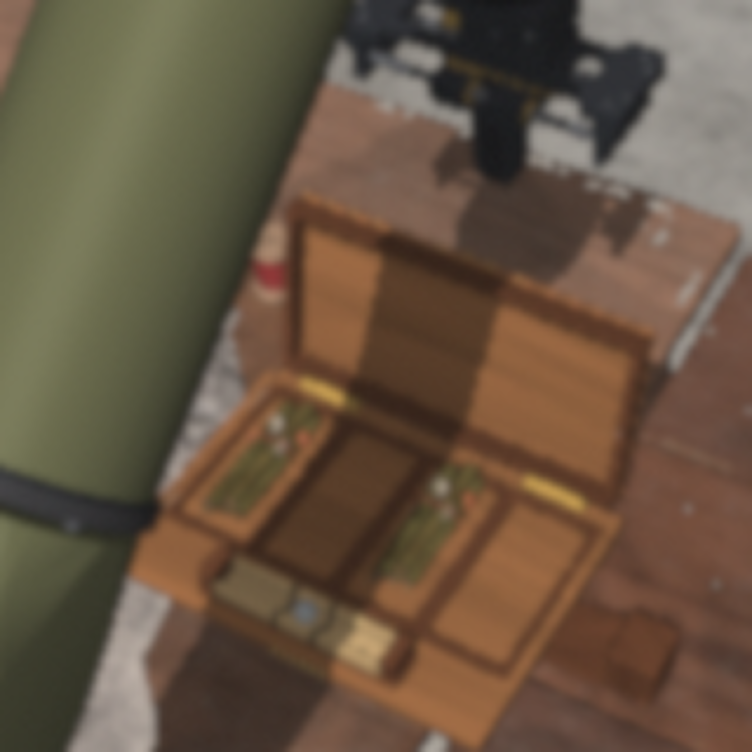

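```bash
python3 -m pendant '[{"x":0,"y":0,"z":-0.03,"rx":0,"ry":0,"rz":0,"gripper":1},{"x":0,"y":0,"z":-0.06,"rx":0,"ry":0,"rz":0,"gripper":1},{"x":-0.01,"y":0,"z":-0.063,"rx":0,"ry":0,"rz":0,"gripper":1},{"x":-0.02,"y":0,"z":-0.063,"rx":0,"ry":0,"rz":0,"gripper":1},{"x":-0.028,"y":0,"z":-0.063,"rx":0,"ry":0,"rz":0,"gripper":1},{"x":-0.036,"y":0,"z":-0.063,"rx":0,"ry":0,"rz":0,"gripper":1},{"x":-0.044,"y":0,"z":-0.062,"rx":0,"ry":0,"rz":0,"gripper":1},{"x":-0.052,"y":0,"z":-0.06,"rx":0,"ry":0,"rz":0,"gripper":1},{"x":-0.06,"y":0,"z":-0.058,"rx":0,"ry":0,"rz":0,"gripper":1},{"x":-0.068,"y":0,"z":-0.056,"rx":0,"ry":0,"rz":0,"gripper":1},{"x":-0.076,"y":0,"z":-0.054,"rx":0,"ry":0,"rz":0,"gripper":1},{"x":-0.084,"y":0,"z":-0.052,"rx":0,"ry":0,"rz":0,"gripper":1},{"x":-0.092,"y":0,"z":-0.05,"rx":0,"ry":0,"rz":0,"gripper":1},{"x":-0.1,"y":0,"z":-0.048,"rx":0,"ry":0,"rz":0,"gripper":1},{"x":-0.107,"y":0,"z":-0.047,"rx":0,"ry":0,"rz":0,"gripper":1}]' 20
python3 - <<'E'
from h import *
st(); snap('scene','s9'); crop('s9','s9c',150,90,310,250,4.7)
H=np.array([.626,.0415])
for a in np.arange(1.2,-.01,-.1):
    C=H+.125*np.array([-np.cos(a),np.sin(a)])+.024*np.array([np.sin(a),np.cos(a)]); print(round(a,1),(C+[.009,.011]).round(4))
E
```

```text
clock: 26.42
tool_pos: [0.6137, 0.0586, 0.181]
tool_rot: [-0.494, 0.506, 0.493, 0.507]
force: [2.1, 1.5, -1.0]
finger_gap: 0.008
t 26.43 tcp [0.6137 0.0586 0.181 ] jaw deg 88.46 appr [ 0.002 -0.    -1.   ] F [ 2.1  1.5 -1. ] gap 0.7 q [ 0.05  0.78 -0.39  1.65  0.39  0.78  1.02]
1.2 [0.6121 0.1777]
1.1 [0.5997 0.1748]
1.0 [0.5877 0.1707]
0.9 [0.5761 0.1653]
0.8 [0.5651 0.1589]
0.7 [0.5549 0.1514]
0.6 [0.5454 0.1429]
0.5 [0.5368 0.1335]
0.4 [0.5292 0.1233]
0.3 [0.5227 0.1124]
0.2 [0.5173 0.1009]
0.1 [0.513  0.0889]
-0.0 [0.51   0.0765]
```

View pics/s9c.png

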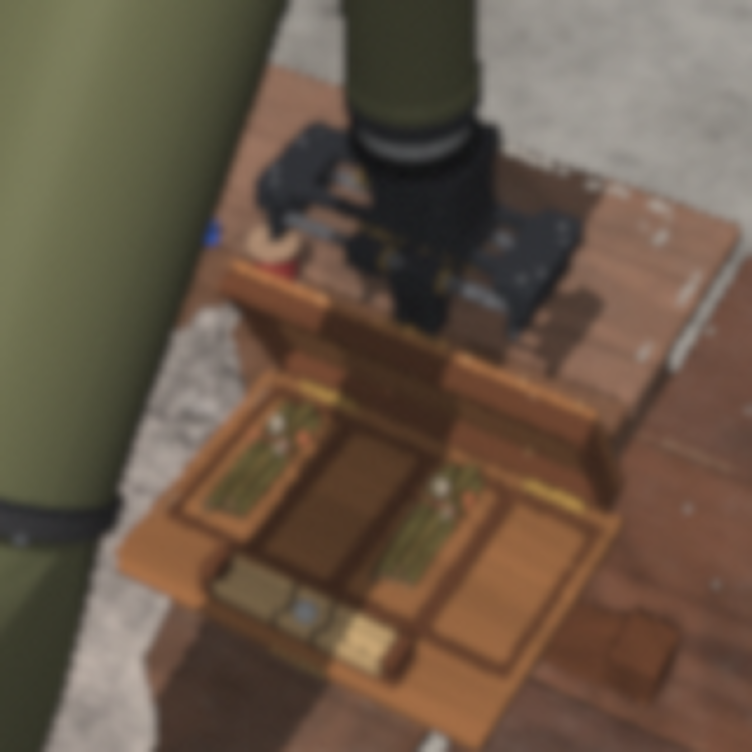

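```bash
python3 -m pendant '[{"x":-0.007,"y":0,"z":-0.004,"rx":0,"ry":0,"rz":0,"gripper":1},{"x":-0.014,"y":0,"z":-0.007,"rx":0,"ry":0,"rz":0,"gripper":1},{"x":-0.02,"y":0,"z":-0.009,"rx":0,"ry":0,"rz":0,"gripper":1},{"x":-0.026,"y":0,"z":-0.011,"rx":0,"ry":0,"rz":0,"gripper":1},{"x":-0.032,"y":0,"z":-0.014,"rx":0,"ry":0,"rz":0,"gripper":1},{"x":-0.038,"y":0,"z":-0.017,"rx":0,"ry":0,"rz":0,"gripper":1},{"x":-0.043,"y":0,"z":-0.02,"rx":0,"ry":0,"rz":0,"gripper":1},{"x":-0.049,"y":0,"z":-0.023,"rx":0,"ry":0,"rz":0,"gripper":1},{"x":-0.054,"y":0,"z":-0.027,"rx":0,"ry":0,"rz":0,"gripper":1},{"x":-0.059,"y":0,"z":-0.031,"rx":0,"ry":0,"rz":0,"gripper":1},{"x":-0.063,"y":0,"z":-0.035,"rx":0,"ry":0,"rz":0,"gripper":1},{"x":-0.068,"y":0,"z":-0.039,"rx":0,"ry":0,"rz":0,"gripper":1},{"x":-0.073,"y":0,"z":-0.044,"rx":0,"ry":0,"rz":0,"gripper":1},{"x":-0.077,"y":0,"z":-0.048,"rx":0,"ry":0,"rz":0,"gripper":1},{"x":-0.081,"y":0,"z":-0.053,"rx":0,"ry":0,"rz":0,"gripper":1},{"x":-0.085,"y":0,"z":-0.058,"rx":0,"ry":0,"rz":0,"gripper":1},{"x":-0.088,"y":0,"z":-0.064,"rx":0,"ry":0,"rz":0,"gripper":1},{"x":-0.091,"y":0,"z":-0.069,"rx":0,"ry":0,"rz":0,"gripper":1}]' 20
python3 - <<'E'
from h import *
st(); snap('scene','s10'); crop('s10','s10c',150,90,310,250,4.7)
E
```

```text
clock: 28.72
tool_pos: [0.5213, 0.0587, 0.1116]
tool_rot: [-0.494, 0.506, 0.493, 0.507]
force: [-0.1, 0.5, 0.6]
finger_gap: 0.005
t 28.73 tcp [0.5213 0.0587 0.1116] jaw deg 88.49 appr [ 0.001 -0.    -1.   ] F [-0.1  0.5  0.6] gap 0.5 q [-0.03  0.79 -0.29  1.98  0.49  0.44  0.86]
```

View pics/s10c.png

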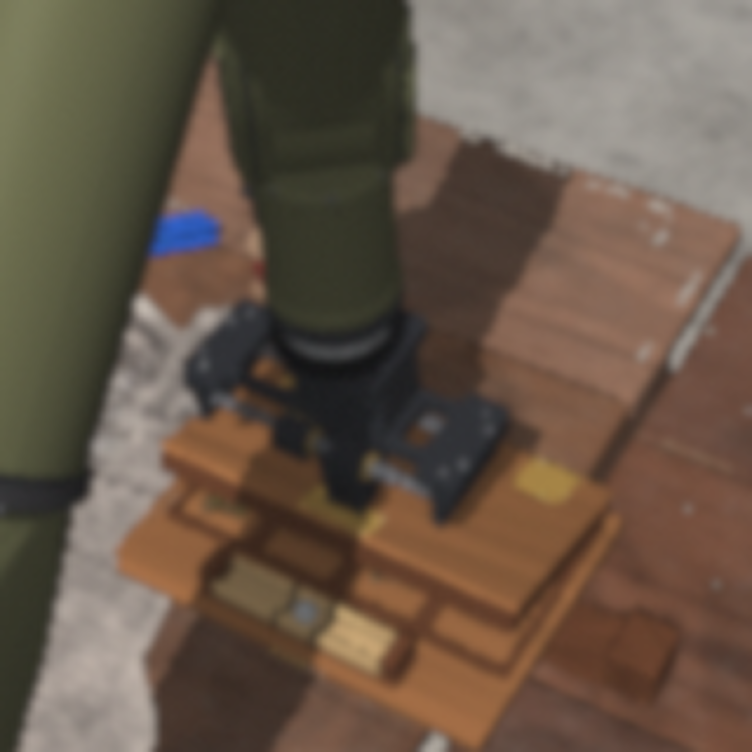

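```bash
python3 -m pendant '[{"x":-0.002,"y":0,"z":-0.005,"rx":0,"ry":0,"rz":0,"gripper":1},{"x":-0.004,"y":0,"z":-0.011,"rx":0,"ry":0,"rz":0,"gripper":1},{"x":-0.006,"y":0,"z":-0.016,"rx":0,"ry":0,"rz":0,"gripper":1},{"x":-0.008,"y":0,"z":-0.021,"rx":0,"ry":0,"rz":0,"gripper":1},{"x":-0.009,"y":0,"z":-0.025,"rx":0,"ry":0,"rz":0,"gripper":1},{"x":-0.01,"y":0,"z":-0.028,"rx":0,"ry":0,"rz":0,"gripper":1},{"x":-0.01,"y":0,"z":-0.031,"rx":0,"ry":0,"rz":0,"gripper":1},{"x":-0.011,"y":0,"z":-0.033,"rx":0,"ry":0,"rz":0,"gripper":1},{"x":-0.011,"y":0,"z":-0.035,"rx":0,"ry":0,"rz":0,"gripper":1},{"x":-0.011,"y":0,"z":-0.036,"rx":0,"ry":0,"rz":0,"gripper":1},{"x":-0.011,"y":0,"z":-0.037,"rx":0,"ry":0,"rz":0,"gripper":1},{"x":-0.011,"y":0,"z":-0.037,"rx":0,"ry":0,"rz":0,"gripper":1}]' 20
python3 - <<'E'
from h import *
st(); snap('scene','s11'); crop('s11','s11c',150,90,310,250,4.7)
E
```

```text
clock: 30.28
tool_pos: [0.5094, 0.0585, 0.0767]
tool_rot: [-0.494, 0.507, 0.493, 0.506]
force: [-4.8, -0.8, 29.1]
finger_gap: 0.006
t 30.27 tcp [0.5094 0.0585 0.0767] jaw deg 88.52 appr [ 0.001 -0.002 -1.   ] F [-4.8 -0.8 29.1] gap 0.5 q [-0.07  0.84 -0.22  2.03  0.53  0.33  0.81]
```

View pics/s11c.png

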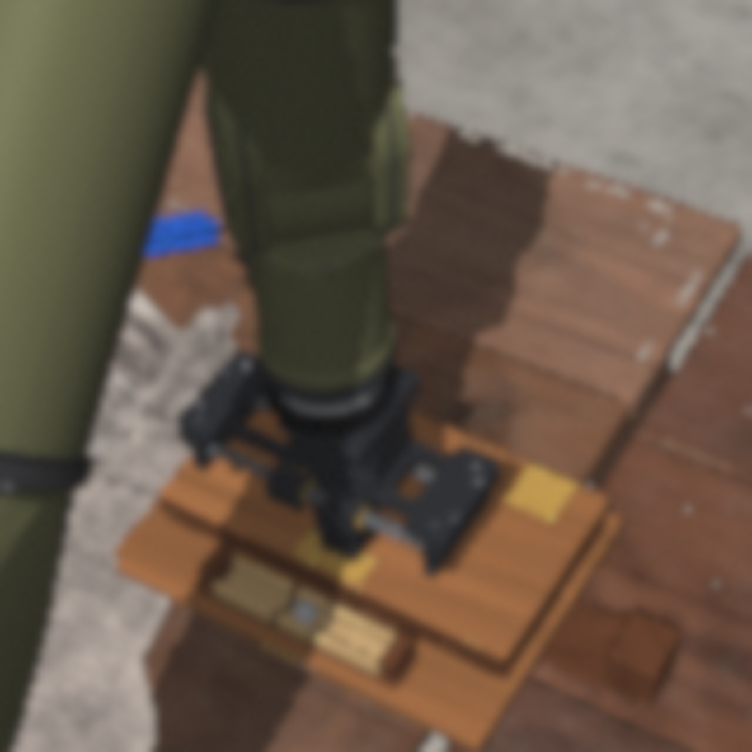

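Lid fully down, with fingers pressing on it at 29 N. I'll back off and go to the grey weight.

```bash
python3 -m pendant '[{"x":0,"y":0,"z":0.005,"rx":0,"ry":0,"rz":0,"gripper":1},{"x":0,"y":0,"z":0.03,"rx":0,"ry":0,"rz":0,"gripper":1},{"x":0,"y":0,"z":0.09,"rx":0,"ry":0,"rz":0,"gripper":0},{"x":0.03,"y":-0.04,"z":0.14,"rx":0,"ry":0,"rz":0,"gripper":-1},{"x":0.06,"y":-0.08,"z":0.15,"rx":0,"ry":0,"rz":0,"gripper":-1},{"x":0.09,"y":-0.13,"z":0.15,"rx":0,"ry":0,"rz":0,"gripper":-1},{"x":0.12,"y":-0.18,"z":0.15,"rx":0,"ry":0,"rz":0,"gripper":-1},{"x":0.15,"y":-0.23,"z":0.15,"rx":0,"ry":0,"rz":0,"gripper":-1},{"x":0.169,"y":-0.269,"z":0.14,"rx":0,"ry":0,"rz":0,"gripper":-1},{"x":0.169,"y":-0.269,"z":0.11,"rx":0,"ry":0,"rz":0,"gripper":-1},{"x":0.169,"y":-0.269,"z":0.11,"rx":0,"ry":0,"rz":0,"gripper":-1}]' 20
python3 - <<'E'
from h import *
st(); snap('wrist','w12'); c=snap('top','t12'); crop('t12','t12c',150,100,350,250,3.9)
P=cloud(c)
for y in (-.05,.02,.15):
  for x in (.5,.55,.6):
    m=(abs(P[...,0]-x)<.01)&(abs(P[...,1]-y)<.02); print(x,y,np.median(P[m][:,2]).round(4))
W=cloud(load('w12'),True); m=(W[...,2]>.07)&(W[...,2]<.095)&(abs(W[...,0]-.678)<.04)&(abs(W[...,1]+.211)<.04); A=W[m]; print(len(A),(A.min(0)+A.max(0))/2,A.min(0),A.max(0))
E
```

```text
clock: 31.7
tool_pos: [0.6762, -0.2106, 0.1837]
tool_rot: [-0.492, 0.508, 0.495, 0.505]
force: [-0.1, 0.2, 0.0]
finger_gap: 0.989
t 31.7 tcp [ 0.6762 -0.2106  0.1837] jaw deg 88.5 appr [-0.005 -0.    -1.   ] F [-0.1  0.2  0. ] gap 87.0 q [ 0.44  0.91 -0.44  1.33  0.41  1.    1.47]
0.5 -0.05 0.0655
0.55 -0.05 0.0655
0.6 -0.05 0.0655
0.5 0.02 1.2306
0.55 0.02 0.0649
0.6 0.02 0.0652
0.5 0.15 0.0647
0.55 0.15 0.0658
0.6 0.15 0.0665
1025 [ 0.67726755 -0.21245179  0.07746017] [ 0.66220742 -0.22758276  0.07008624] [ 0.69232769 -0.19732082  0.08483411]
```

View pics/w12.png

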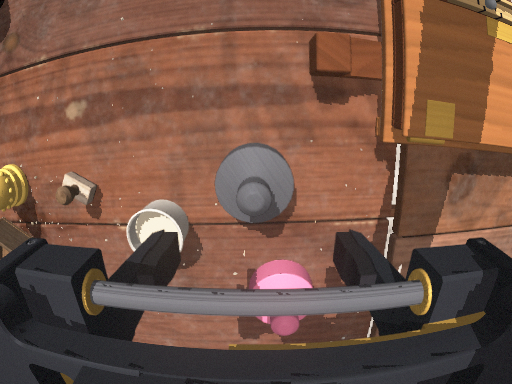

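View pics/t12c.png

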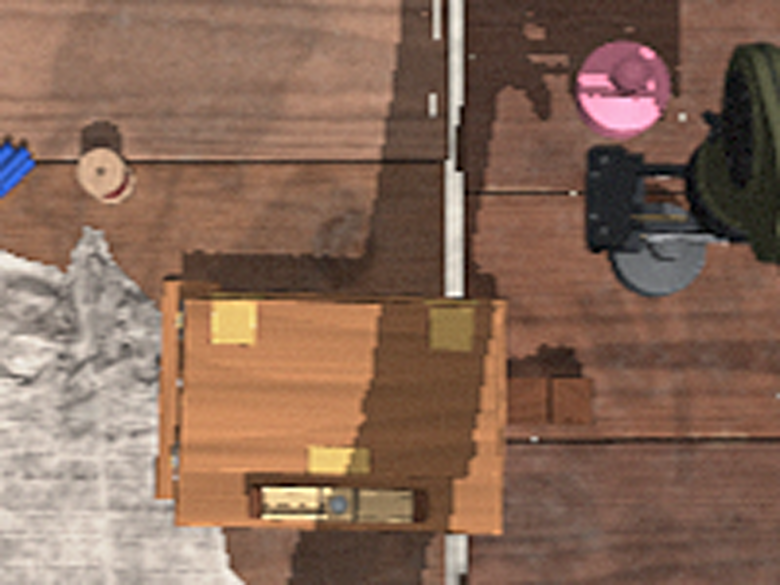

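Lid flat at 0.0655 everywhere, level centred. Weight knob at (0.677,-0.2125).

```bash
python3 -m pendant '[{"x":0.001,"y":-0.002,"z":-0.04,"rx":0,"ry":-0.004,"rz":0,"gripper":-0.6},{"x":0.001,"y":-0.002,"z":-0.08,"rx":0,"ry":-0.004,"rz":0,"gripper":-0.4},{"x":0.001,"y":-0.002,"z":-0.11,"rx":0,"ry":-0.004,"rz":0,"gripper":-0.4},{"x":0.001,"y":-0.002,"z":-0.123,"rx":0,"ry":-0.004,"rz":0,"gripper":-0.4},{"x":0.001,"y":-0.002,"z":-0.123,"rx":0,"ry":-0.004,"rz":0,"gripper":-0.4},{"x":0.001,"y":-0.002,"z":-0.123,"rx":0,"ry":-0.004,"rz":0,"gripper":1},{"x":0.001,"y":-0.002,"z":-0.123,"rx":0,"ry":-0.004,"rz":0,"gripper":1},{"x":0.001,"y":-0.002,"z":-0.123,"rx":0,"ry":-0.004,"rz":0,"gripper":1},{"x":0.001,"y":-0.002,"z":-0.123,"rx":0,"ry":-0.004,"rz":0,"gripper":1},{"x":0.001,"y":-0.002,"z":-0.123,"rx":0,"ry":-0.004,"rz":0,"gripper":1}]' 60
python3 - <<'E'
from h import *
st()
E
```

```text
clock: 33.05
tool_pos: [0.6798, -0.2132, 0.0649]
tool_rot: [-0.496, 0.506, 0.491, 0.507]
force: [-0.8, -2.9, 4.8]
finger_gap: 0.331
t 33.05 tcp [ 0.6798 -0.2132  0.0649] jaw deg 88.52 appr [ 0.006 -0.003 -1.   ] F [-0.8 -2.9  4.8] gap 29.1 q [ 0.42  1.05 -0.39  1.38  0.48  0.8   1.42]
```

```bash
python3 -m pendant '[{"x":0,"y":0,"z":0.02,"rx":0,"ry":0.005,"rz":0,"gripper":1},{"x":0,"y":0,"z":0.06,"rx":0,"ry":0.005,"rz":0,"gripper":1},{"x":0,"y":0,"z":0.11,"rx":0,"ry":0.005,"rz":0,"gripper":1},{"x":0,"y":0,"z":0.12,"rx":0,"ry":0.005,"rz":0,"gripper":1}]' 60
python3 - <<'E'
from h import *
st()
E
```

```text
clock: 33.55
tool_pos: [0.6813, -0.2123, 0.1869]
tool_rot: [-0.496, 0.505, 0.492, 0.507]
force: [-0.3, -0.0, -6.2]
finger_gap: 0.331
t 33.55 tcp [ 0.6813 -0.2123  0.1869] jaw deg 88.56 appr [ 0.005 -0.002 -1.   ] F [-0.3 -0.  -6.2] gap 29.1 q [ 0.44  0.91 -0.44  1.32  0.41  1.    1.47]
```

```bash
python3 -m pendant '[{"x":-0.015,"y":0.035,"z":0.01,"rx":0,"ry":0,"rz":0,"gripper":1},{"x":-0.03,"y":0.07,"z":0.01,"rx":0,"ry":0,"rz":0,"gripper":1},{"x":-0.05,"y":0.11,"z":0.01,"rx":0,"ry":0,"rz":0,"gripper":1},{"x":-0.07,"y":0.15,"z":0.01,"rx":0,"ry":0,"rz":0,"gripper":1},{"x":-0.09,"y":0.19,"z":0.01,"rx":0,"ry":0,"rz":0,"gripper":1},{"x":-0.11,"y":0.23,"z":0.01,"rx":0,"ry":0,"rz":0,"gripper":1},{"x":-0.118,"y":0.26,"z":0.01,"rx":0,"ry":0,"rz":0,"gripper":1},{"x":-0.122,"y":0.272,"z":0.005,"rx":0,"ry":0,"rz":0,"gripper":1},{"x":-0.122,"y":0.272,"z":0.0,"rx":0,"ry":0,"rz":0,"gripper":1},{"x":-0.122,"y":0.272,"z":0.0,"rx":0,"ry":0,"rz":0,"gripper":1}]' 60
python3 - <<'E'
from h import *
st(); snap('wrist','w13'); snap('scene','s13'); crop('s13','s13c',150,60,310,250,4.2)
E
```

```text
clock: 34.8
tool_pos: [0.559, 0.0572, 0.1855]
tool_rot: [-0.495, 0.507, 0.491, 0.507]
force: [0.1, -0.9, -6.5]
finger_gap: 0.329
t 34.8 tcp [0.559  0.0572 0.1855] jaw deg 88.4 appr [ 0.003 -0.005 -1.   ] F [ 0.1 -0.9 -6.5] gap 28.9 q [ 0.05  0.71 -0.4   1.82  0.42  0.69  0.96]
```

View pics/w13.png

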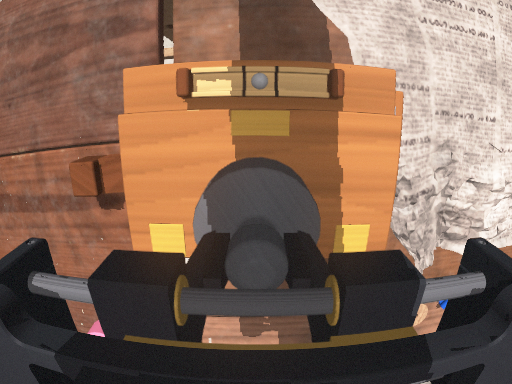

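View pics/s13c.png

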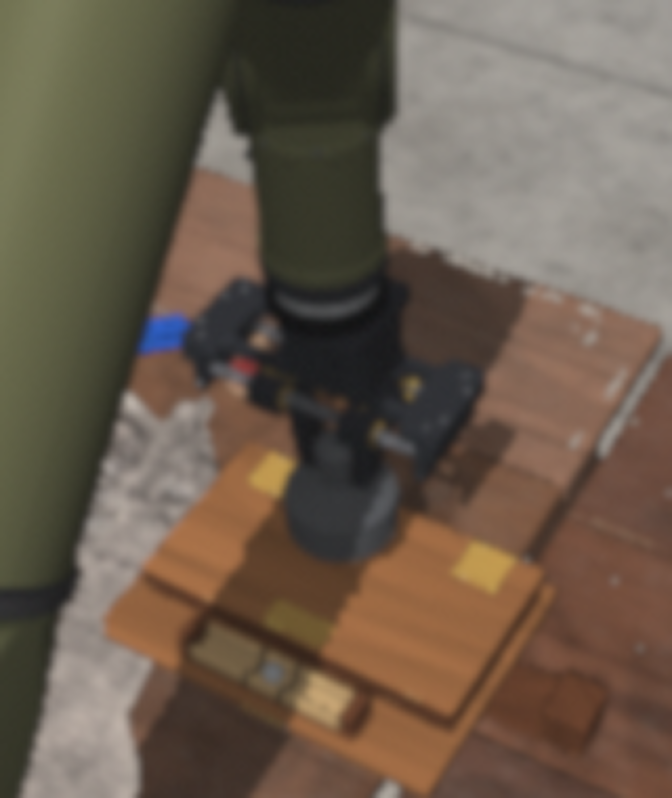

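```bash
python3 -m pendant '[{"x":-0.001,"y":0.002,"z":-0.02,"rx":0,"ry":0,"rz":0,"gripper":1},{"x":-0.002,"y":0.002,"z":-0.035,"rx":0,"ry":0,"rz":0,"gripper":1},{"x":-0.002,"y":0.002,"z":-0.045,"rx":0,"ry":0,"rz":0,"gripper":1},{"x":-0.002,"y":0.002,"z":-0.05,"rx":0,"ry":0,"rz":0,"gripper":1},{"x":-0.002,"y":0.002,"z":-0.053,"rx":0,"ry":0,"rz":0,"gripper":1},{"x":-0.002,"y":0.002,"z":-0.054,"rx":0,"ry":0,"rz":0,"gripper":1},{"x":-0.002,"y":0.002,"z":-0.054,"rx":0,"ry":0,"rz":0,"gripper":1}]' 60
python3 - <<'E'
from h import *
st()
E
```

```text
clock: 35.78
tool_pos: [0.5578, 0.0597, 0.1326]
tool_rot: [-0.495, 0.506, 0.491, 0.507]
force: [0.8, -0.1, -6.4]
finger_gap: 0.33
t 35.77 tcp [0.5578 0.0597 0.1326] jaw deg 88.39 appr [ 0.005 -0.004 -1.   ] F [ 0.8 -0.1 -6.4] gap 29.0 q [ 0.01  0.79 -0.34  1.86  0.47  0.57  0.9 ]
```

Not yet touching (Fz still -6.4). I lower the last millimetres.

```bash
python3 -m pendant '[{"x":0,"y":0,"z":-0.001,"rx":0,"ry":0,"rz":0,"gripper":1},{"x":0,"y":0,"z":-0.002,"rx":0,"ry":0,"rz":0,"gripper":1},{"x":0,"y":0,"z":-0.0025,"rx":0,"ry":0,"rz":0,"gripper":1},{"x":0,"y":0,"z":-0.0025,"rx":0,"ry":0,"rz":0,"gripper":1},{"x":0,"y":0,"z":-0.0025,"rx":0,"ry":0,"rz":0,"gripper":1}]' 60
python3 - <<'E'
from h import *
st()
E
```

```text
clock: 36.4
tool_pos: [0.558, 0.0596, 0.1305]
tool_rot: [-0.495, 0.506, 0.49, 0.508]
force: [-1.1, -0.8, -0.8]
finger_gap: 0.335
t 36.4 tcp [0.558  0.0596 0.1305] jaw deg 88.39 appr [ 0.006 -0.004 -1.   ] F [-1.1 -0.8 -0.8] gap 29.4 q [ 0.01  0.79 -0.34  1.86  0.47  0.56  0.9 ]
```

It is seated. Open gently, lift, clear away and check.

```bash
python3 -m pendant '[{"x":0,"y":0,"z":0,"rx":0,"ry":0,"rz":0,"gripper":0},{"x":0,"y":0,"z":0,"rx":0,"ry":0,"rz":0,"gripper":-0.4},{"x":0,"y":0,"z":0,"rx":0,"ry":0,"rz":0,"gripper":-0.5},{"x":0,"y":0,"z":0,"rx":0,"ry":0,"rz":0,"gripper":-0.5},{"x":0,"y":0,"z":0.03,"rx":0,"ry":0,"rz":0,"gripper":-0.5},{"x":0,"y":0,"z":0.07,"rx":0,"ry":0,"rz":0,"gripper":-0.5},{"x":0,"y":0,"z":0.11,"rx":0,"ry":0,"rz":0,"gripper":-0.5},{"x":-0.03,"y":-0.05,"z":0.13,"rx":0,"ry":0,"rz":0,"gripper":-0.5},{"x":-0.06,"y":-0.1,"z":0.13,"rx":0,"ry":0,"rz":0,"gripper":-0.5},{"x":-0.09,"y":-0.15,"z":0.13,"rx":0,"ry":0,"rz":0,"gripper":-0.5},{"x":-0.12,"y":-0.2,"z":0.13,"rx":0,"ry":0,"rz":0,"gripper":-0.5},{"x":-0.14,"y":-0.25,"z":0.13,"rx":0,"ry":0,"rz":0,"gripper":-0.5},{"x":-0.14,"y":-0.27,"z":0.13,"rx":0,"ry":0,"rz":0,"gripper":-0.5},{"x":-0.14,"y":-0.27,"z":0.13,"rx":0,"ry":0,"rz":0,"gripper":-0.5},{"x":-0.14,"y":-0.27,"z":0.13,"rx":0,"ry":0,"rz":0,"gripper":-0.5},{"x":-0.14,"y":-0.27,"z":0.13,"rx":0,"ry":0,"rz":0,"gripper":-0.5}]' 60
python3 - <<'E'
from h import *
st(); c=snap('top','t14'); crop('t14','t14c',120,90,360,270,3.3); crop('t14','t14l',170,150,300,250,6)
P=cloud(c)
for y in (-.05,-.02,.15):
  for x in (.5,.55,.6):
    m=(abs(P[...,0]-x)<.01)&(abs(P[...,1]-y)<.02); print(x,y,np.median(P[m][:,2]).round(4))
m=(P[...,2]>.13)&(P[...,2]<.16)&(abs(P[...,0]-.555)<.06)&(abs(P[...,1]-.06)<.06);A=P[m];print('knob',len(A),(A.min(0)+A.max(0))/2,A[:,2].max())
m=(P[...,2]>.085)&(P[...,2]<.108)&(abs(P[...,0]-.555)<.06)&(abs(P[...,1]-.06)<.06);A=P[m];print('disc',len(A),(A.min(0)+A.max(0))/2)
E
```

```text
clock: 38.4
tool_pos: [0.4185, -0.2088, 0.2605]
tool_rot: [-0.496, 0.506, 0.491, 0.507]
force: [-0.1, -0.0, 0.4]
finger_gap: 0.75
t 38.4 tcp [ 0.4185 -0.2088  0.2605] jaw deg 88.55 appr [ 0.006 -0.003 -1.   ] F [-0.1 -0.   0.4] gap 66.0 q [ 0.69  0.5  -0.5   2.01  0.36  0.71  1.52]
0.5 -0.05 0.0652
0.55 -0.05 0.0648
0.6 -0.05 0.0657
0.5 -0.02 0.0654
0.55 -0.02 0.065
0.6 -0.02 0.0659
0.5 0.15 0.0644
0.55 0.15 0.0651
0.6 0.15 0.0669
knob 83 [0.55626898 0.06063683 0.14334512] 0.15231240296248177
disc 421 [0.55676725 0.06098354 0.1010065 ]
```

View pics/t14c.png

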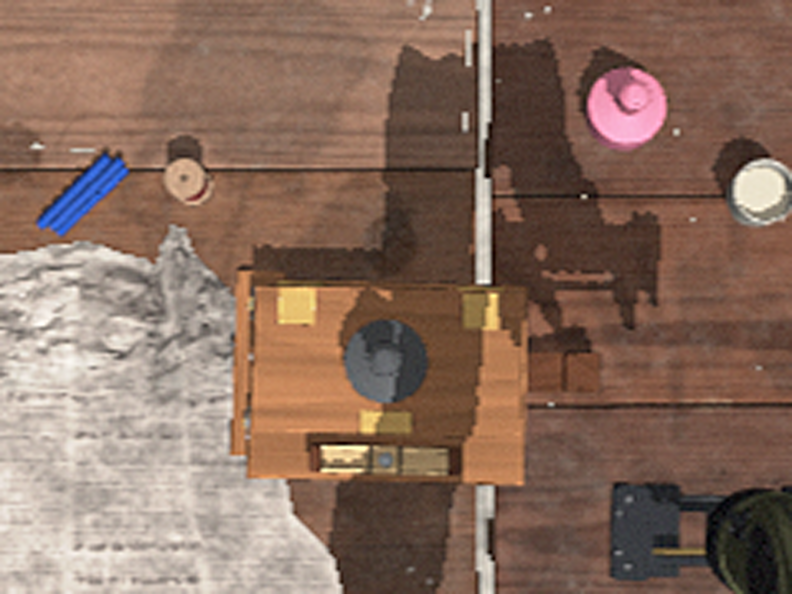

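View pics/t14l.png

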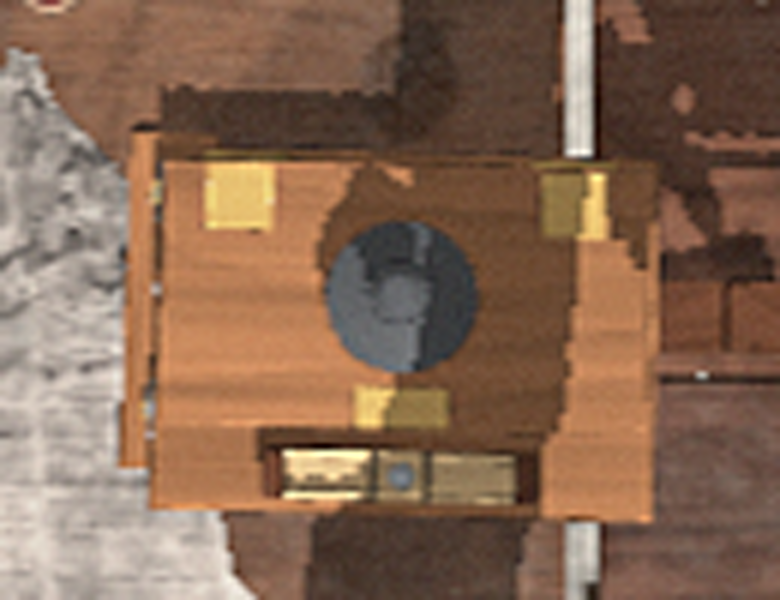

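View pics/t14.png

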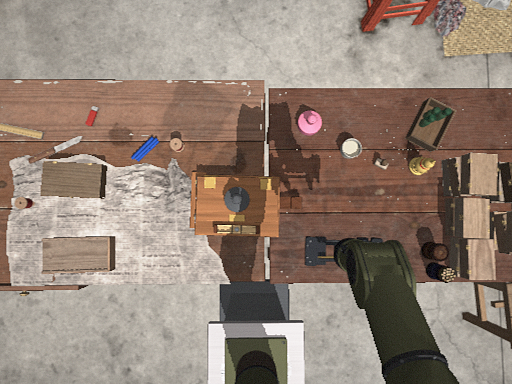

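The full top view shows no olive bundles left out. Pot (350,148), spool (176,143), stamp (382,160), the pink weight and the blue look-alike are where they were. I'm handing in.

```bash
python3 -c "
from cell import sign_off; print(sign_off())"
```

```text
the job is handed in; nothing more can be done
None
```

The job is done and handed in at about 38 s of the 210 s allowed; `sign_off` gave no verdict.

- **Wedge and level:** I pushed the wedge under the right edge and backed it off about 7 mm when the ball read about +4 mm. The ball then stood mid-band, and it still did in the last picture, with the lid closed and the weight on.
- **Bundles:** Only two olive bundles were visible. They lie flat and lengthwise in bays 0 and 2. I checked this in pictures before closing the lid, not after.
- **Lid:** I closed it slowly with the fingers following it down. Its top measured 64–67 mm above the table at every point checked, matching the 65.5 mm expected when shut. At the end the fingertips pressed on it with about 29 N.
- **Weight:** The grey weight stands upright on the lid, about 2–3 mm from its middle.
- **Left alone:** The pot, spool, stamp, blue look-alike and pink weight were not touched and look unmoved in the last picture.

No final check failed. The first move command was rejected for missing fields and moved nothing. I saw no slackening of the grip and no bundle knocked aside.

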